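Close the meter: pack in, back cover snapped on

TASK

Put the rechargeable pack into the battery bay of the open meter and let go of it. Then lay the meter's back cover on the case, its cut-out end over the sockets, and press it down corner by corner until all four clips have clicked and the cover is fully home all round. Do not push the other things on the bench about.

Things in the scene. Friction and masses are not known exactly. Their poses are not given: they have to be found in the camera images.
- meter: The open handheld meter: dark lower half of its case, 150 long (its x) x 64 wide (its y), face down, clamped immovably on an aluminium repair holder (plate 210 x 84 x 6, low jaws at the ends). Origin: centre of the holder's underside, on the bench; z up. At its +x end a socket block, 34 wide with two round sockets, rises 10 above the rim. Nothing stands beside the case along y.
- rim (a point): Middle of the case's open top, level with its rim, 32 above the bench. Side walls are 3 thick. Tapered lips inside the walls rise 13 above the rim and guide the cover. In the four corners, at x = +-56 and 21 to 28 either side of the middle, stand the spring clips with sloped noses, also rising 13 above the rim. Axes as the meter's.
- bay (a point): Centre of the battery bay's floor, 12 above the bench, in the middle of the case. The bay is 65 (along the meter's x) x 45 (along y), bounded by ribs 10 high. Beyond its two ends (along x) there is room 28 wide and 20 long for fingers that hold the pack by its ends, down to 3 above this floor; beside it (along y) there is none. Axes as the meter's.
- pack_mid (a point): Centre of the rechargeable pack, a grey block with a paper band, 60 long (its x) x 40 wide (its y) x 22 high, about 90 g, lying flat on the bench. It lies in the bay with its length along the meter's x, either end first, its centre then 11 above the bay's floor.
- cover_mid (a point): Centre (half-way up) of the meter's back cover, a dark shell 150 long (x) x 64 wide (y) x 17.5 high, 60 g, lying open side down. Grip it across the 64. Its +x end wall has a cut-out 35 wide: that end goes over the socket block, so its axes agree with the meter's. Laid on within 2 mm it rests on the clips, lower edge about 8 above the rim; seated, the edge is on the rim, this point 8.75 above it.
- corner_a (a point): On the cover's top face, over its +x +y corner catch: 56 along x, 24 along y from the middle. Press straight down here to close clip a: up to about 12 N until it clicks, then it stands firm. The cover twists a little, so neighbours can stay up or rise to 13 above home; going round from corner to neighbouring corner works best.
- corner_b (a point): On the cover's top face, over its +x -y corner catch: 56 along x, 24 along y from the middle. Press straight down here to close clip b: up to about 12 N until it clicks, then it stands firm. The cover twists a little, so neighbours can stay up or rise to 13 above home; going round from corner to neighbouring corner works best.
- corner_c (a point): On the cover's top face, over its -x -y corner catch: 56 along x, 24 along y from the middle. Press straight down here to close clip c: up to about 12 N until it clicks, then it stands firm. The cover twists a little, so neighbours can stay up or rise to 13 above home; going round from corner to neighbouring corner works best.
- corner_d (a point): On the cover's top face, over its -x +y corner catch: 56 along x, 24 along y from the middle. Press straight down here to close clip d: up to about 12 N until it clicks, then it stands firm. The cover twists a little, so neighbours can stay up or rise to 13 above home; going round from corner to neighbouring corner works best.
- seat_a (a point): Where corner_a must come to lie: a point fixed to the meter, 49.5 above the bench, over clip a (+x +y corner).
- seat_b (a point): Where corner_b must come to lie: a point fixed to the meter, 49.5 above the bench, over clip b (+x -y corner).
- seat_c (a point): Where corner_c must come to lie: a point fixed to the meter, 49.5 above the bench, over clip c (-x -y corner).
- seat_d (a point): Where corner_d must come to lie: a point fixed to the meter, 49.5 above the bench, over clip d (-x +y corner).
- clip_a (a joint): How far the spring clip of the +x +y corner is pushed inwards, m: 0 at rest, about 0.003 while the cover's rib passes it, back to about 0 when it has clicked. The reading is noisy.
- clip_b (a joint): How far the spring clip of the +x -y corner is pushed inwards, m: 0 at rest, about 0.003 while the cover's rib passes it, back to about 0 when it has clicked. The reading is noisy.
- clip_c (a joint): How far the spring clip of the -x -y corner is pushed inwards, m: 0 at rest, about 0.003 while the cover's rib passes it, back to about 0 when it has clicked. The reading is noisy.
- clip_d (a joint): How far the spring clip of the -x +y corner is pushed inwards, m: 0 at rest, about 0.003 while the cover's rib passes it, back to about 0 when it has clicked. The reading is noisy.
- phone: Bystander: the phone, a flat black slab 145 x 70 x 8, origin at the centre of its underside.
- heatsink: Bystander: a finned aluminium heatsink 75 x 65 x 22, origin at the centre of its underside.
- disk: Bystander: an opened hard disk with a bare platter, 102 x 147 x 26, origin at the centre of its underside.
- card: Bystander: a graphics card lying flat, 173 x 115 x 20, with a steel bracket at one end, origin at the centre of its underside.
- driver: Bystander: a screwdriver 190 long with a black handle, lying flat, origin under its middle.
- reel: Bystander: an empty orange reel, a ring 68 across and 18 high, origin at the centre of its underside.
- door: Bystander: a battery door of some other device, a dark lid 94 x 44 x 10: too small for the meter, not wanted here; origin at the centre of its underside.
There are look-alikes about, which are no part of the job. What is shaped like the part that bears cover_mid but white is not meant. Of the things that look like the part that bears pack_mid, take the one that is nearest to the robot's base at the start.

How it is judged:
On the way, in this order (a step that is already met when the one before it is completed fails the run):
1. the pack lies in the battery bay, let go (z of pack_mid in the frame of bay between 0.008 and 0.015 m and horizontal distance between pack_mid and bay below 0.006 m and contact force between the fingers and pack below 0.2 N), for 0.2 s.
2. a corner of the cover is clicked home while another is not yet (((distance between corner_a and seat_a below 0.0035 m and value of joint clip_a below 0.0015 m) or (distance between corner_b and seat_b below 0.0035 m and value of joint clip_b below 0.0015 m) or (distance between corner_c and seat_c below 0.0035 m and value of joint clip_c below 0.0015 m) or (distance between corner_d and seat_d below 0.0035 m and value of joint clip_d below 0.0015 m)) and not ((distance between corner_a and seat_a below 0.0035 m and value of joint clip_a below 0.0015 m) and (distance between corner_b and seat_b below 0.0035 m and value of joint clip_b below 0.0015 m) and (distance between corner_c and seat_c below 0.0035 m and value of joint clip_c below 0.0015 m) and (distance between corner_d and seat_d below 0.0035 m and value of joint clip_d below 0.0015 m))), for 0.1 s.
At the end, for the whole second after the job is handed in: The pack lies in the bay (centre within 6 mm of the bay's centre sideways and 8 to 15 mm above its floor). All four corners of the cover are within 3.5 mm of their seats on the meter and all four clips have sprung back to less than 1.5 mm, so the cover is clipped all round and at rest (distance between corner_a and seat_a below 0.0035 m and value of joint each of clip_a, clip_b, clip_c, clip_d below 0.0015 m and distance between corner_b and seat_b below 0.0035 m and distance between corner_c and seat_c below 0.0035 m and distance between corner_d and seat_d below 0.0035 m and z of pack_mid in the frame of bay between 0.008 and 0.015 m and horizontal distance between pack_mid and bay below 0.006 m and linear speed of cover below 0.02 m/s); the robot touches nothing.
It fails at once if a bystander is pushed more than 30 mm from its place (distance of any of phone, heatsink, disk, card, driver, reel, door from where it was at the start of the episode above 0.03 m).
It also fails if it takes over 64 s, if anything falls off the work surface, if the arm or the gripper's body presses on something with over 40 N, if the wrist force passes 120 N, or if a joint passes its speed limit or range.

ROBOT

A 7-joint arm with a two-finger parallel gripper is mounted at the origin on the work surface. World frame = base frame: x ahead of the robot, y to its left, z up, the work surface at z = 0. Lengths are in m, angles in rad, forces in N, time in s.
With the tool pointing down it reaches from about 0.425 to 0.925 m from the base axis. Payload 6.8 kg.
Tool frame: the origin (TCP) lies midway between the tips of the shut fingers; the grasp point (between the pads) lies r.grasp_offset behind it (r.grasp_offset is the distance from the TCP to the grasp point, in m); z points along the fingers, y is the direction in which the jaws open and shut (so a half turn about z gives the same grasp; the last joint's range is limited). The gripper opens to 85 mm and grips with 20 to 120 N. Pads are 22 mm wide; open, the fingers measure 114 mm over their backs; the gripper's body (76 mm by 85 mm) begins 54 mm behind the grasp point. The pads swing forward as they close: fully open they stand 13 mm farther back than shut.
Start: joints at [-1.403, 0.477, 0.022, 1.555, -0.011, 1.109, -0.083], TCP at [0.184, 0.65, 0.231] pointing down, gripper open.
Joint ranges: [-2.96, 2.96], [-0.34, 2.1], [-1.41, 1.46], [0.24, 2.44], [-1.37, 4.51], [0.17, 1.92], [-2.96, 2.96]. Speed limits (rad/s): [2.39, 2.39, 3.14, 3.14, 3.14, 3.14, 3.14].

INTERFACE

Orientations are given as a rotation vector (axis times angle).
In Python, from bench import r gives the robot as it stands. The module is installed in compiled form; this text tells all that it offers.
- The arm moves only by the tool send_rows, never from a script. Its argument "moves" is one flat list of numbers, 4 for each row, row after row: the shift along the tool's x, y, z in mm, then the turn about the tool's z in degrees. A call has 1 to 8 rows; each row is the pose to reach, as a shift and turn from the pose commanded when the call began, along the tool's axes at that moment; what a row does not reach only later rows make up. A row lasts 1/8 s, in which the tool goes at most 62.5 mm and 10.7 degrees, less where a joint would pass 70% of its speed; a pose out of reach is approached as far as the arm can. A call with a gripper value outside its range is refused whole. "hand" is the closure, from 0 (fully open) to 1 (shut), set as the call begins (left out, the last holds). The fingers move at their own pace and stop on an object; "newtons" is the grip in N (left out, the last holds). Time passes only in rows, so rows that repeat a pose let the fingers close. It gives the time, the measured TCP pose, the force and the opening at its end, in the units of the state.
- r.get_obs(): the state, without advancing time (a new reading comes with each control period).
- r.grab_frame(name): name is "side" or "top" or "wrist"; returns a dict with "img" (384x512x3 uint8, red, green, blue), "mtx" (3x3 intrinsics, pixels), "world_to_cam" (4x4, takes a point from world to camera coordinates). Camera axes: x right, y up, looking along -z (the intrinsics and any distortion apply to the point x, -y, -z); pixel columns grow to the right and rows downward; lengths in m; the calibration is good to about 2 mm. A picture is of the moment at which its call begins. There is no depth.
- r.hand_in(): hands the job in, once; it reports no verdict.
The state is a dict: "clock": time; "joints": joint angles; "qvel": joint speeds; "tau": joint torques, N m; "tcp_pos": TCP position; "orientation": TCP orientation; "contact_force": force on the tool from outside, world axes, zero at the start; "moment": the same for the moment, N m; "grip_width": finger opening in m.
Only numpy, scipy, OpenCV 4.12 (cv2) and the standard library are available. Lean on these libraries where they do the work, as an engineer would, in place of code of your own. Each camera call takes 0.05 s, during which the arm holds its last target.

## Working session

There is one attempt and no reset: what is moved stays moved. The work goes in short steps, Python scripts to look and compute and a tool call to move; the robot and the scene stay as the last step left them, time stands still between calls to the robot, and variables do not carry over. Pictures are saved under pics/ and viewed, and the job is handed in when it is done.

Besides the shell and the picture viewer there is one more tool, called after "Call:" as name(argument=value, ...), one argument or row to a line, values as JSON. send_rows: Moves the arm, as the interface text tells. Its arguments: {"type":"object","properties":{"moves":{"type":"array"},"hand":{"type":"number"},"newtons":{"type":"number"}},"required":["moves"]}

```bash
mkdir -p pics; ls; python3 - <<'E'
from bench import r
import cv2,numpy as np
o=r.get_obs();print(o, r.grasp_offset)
for n in ["side","top","wrist"]:
    f=r.grab_frame(n)
    cv2.imwrite(f"pics/{n}0.png",f["img"][:,:,::-1])
    print(n,f["mtx"].tolist(),np.round(f["world_to_cam"],4).tolist(),[k for k in f])
E
```

```text
pics
{'clock': 0.0, 'joints': array([-1.40310786,  0.47780051,  0.0223226 ,  1.55646021, -0.01150291,
        1.10932448, -0.08311741]), 'qvel': array([ 0.00027102, -0.000835  ,  0.00191412,  0.00106508, -0.00013178,
       -0.00158644,  0.00021929]), 'tau': array([-6.23711712e-04, -5.96461451e+01,  1.60791703e+00, -2.81207693e+01,
        1.25252220e-02,  9.39740217e-03, -1.02915888e-05]), 'tcp_pos': array([0.18364573, 0.64890771, 0.23032143]), 'orientation': array([-4.31790066e-01, -3.11164708e+00,  2.92198681e-03]), 'contact_force': array([-0.76121833, -0.11369415,  0.25273138]), 'moment': array([-0.05077185, -0.00319949, -0.02088469]), 'grip_width': 0.08531538562028046} 0.0187
side [[483.0135793765589, 0.0, 255.24293909847486], [0.0, 483.0135793765589, 190.668672479056], [0.0, 0.0, 1.0]] [[0.9963, -0.0844, -0.0156, -0.5573], [0.0625, 0.5884, 0.8062, -0.0908], [-0.0588, -0.8042, 0.5915, -1.3862], [0.0, 0.0, 0.0, 1.0]] ['img', 'mtx', 'world_to_cam']
top [[409.0696216522286, 0.0, 251.5020682341131], [0.0, 409.0696216522286, 193.14875829969913], [0.0, 0.0, 1.0]] [[0.028, -0.9996, 0.0074, -0.027], [0.9795, 0.0289, 0.1994, -0.5675], [-0.1995, 0.0017, 0.9799, -1.4275], [0.0, 0.0, 0.0, 1.0]] ['img', 'mtx', 'world_to_cam']
wrist [[300.60538978387615, 0.0, 255.92046138729222], [0.0, 300.60538978387615, 194.72867509473582], [0.0, 0.0, 1.0]] [[0.2723, 0.9622, -0.0026, -0.674], [-0.9224, 0.2603, -0.2854, 0.0366], [-0.274, 0.0802, 0.9584, -0.3796], [0.0, 0.0, 0.0, 1.0]] ['img', 'mtx', 'world_to_cam']
```

View pics/top0.png

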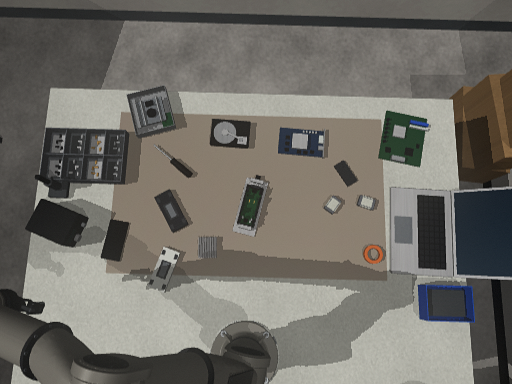

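View pics/side0.png

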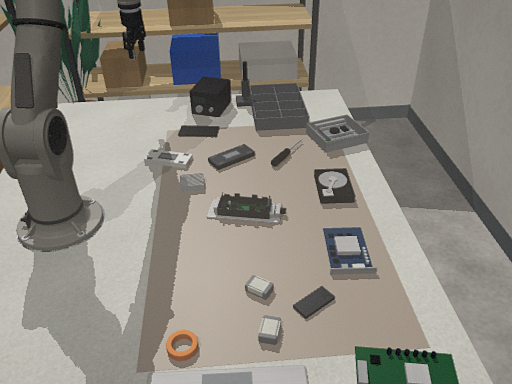

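View pics/wrist0.png

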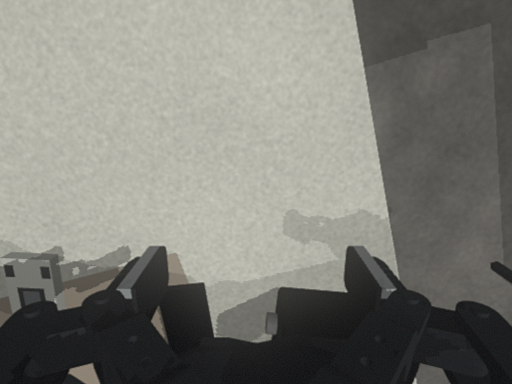

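Candidates in the top view are two grey packs at (333,204) and (367,202), and two cover shapes: dark at (171,211) and white at (165,268). The white one is excluded. The small dark lid at (345,173) is the door and the slab at (115,240) is the phone. The meter is at (251,206). Next I'll enlarge these to confirm.

```bash
cat > h.py <<'E'
import numpy as np,cv2
from bench import r
def ray(f,u,v):
    K=f["mtx"];M=f["world_to_cam"]
    d=np.array([(u-K[0,2])/K[0,0],-(v-K[1,2])/K[1,1],-1.])
    R=M[:3,:3];c=-R.T@M[:3,3]
    return c,R.T@d
def pt(f,u,v,z):
    c,d=ray(f,u,v);return c+d*(z-c[2])/d[2]
def px(f,p):
    q=f["world_to_cam"][:3,:3]@np.array(p)+f["world_to_cam"][:3,3]
    K=f["mtx"];return np.array([K[0,2]+K[0,0]*q[0]/-q[2],K[1,2]+K[1,1]*-q[1]/-q[2]])
E
python3 - <<'E'
from h import *
f=r.grab_frame("top");g=r.grab_frame("side");np.save
def crop(im,x0,y0,x1,y1,s,n): cv2.imwrite(n,cv2.resize(im[y0:y1,x0:x1,::-1],None,fx=s,fy=s,interpolation=cv2.INTER_CUBIC))
crop(f["img"],145,165,275,295,5,"pics/topA.png")
crop(f["img"],300,150,400,220,6,"pics/topB.png")
crop(g["img"],140,130,300,230,5,"pics/sideA.png")
crop(g["img"],230,260,350,350,5,"pics/sideB.png")
for u,v in [(333,204),(367,202)]: p=pt(f,u,v,.022);print(p,np.hypot(*p[:2]))
for u,v in [(251,206)]: print(pt(f,u,v,.03))
E
```

```text
[ 0.54313941 -0.31357738  0.022     ] 0.6271612162394578
[ 0.55437211 -0.43990969  0.022     ] 0.707706845620338
[ 0.52538572 -0.01025716  0.03      ]
```

View pics/topA.png

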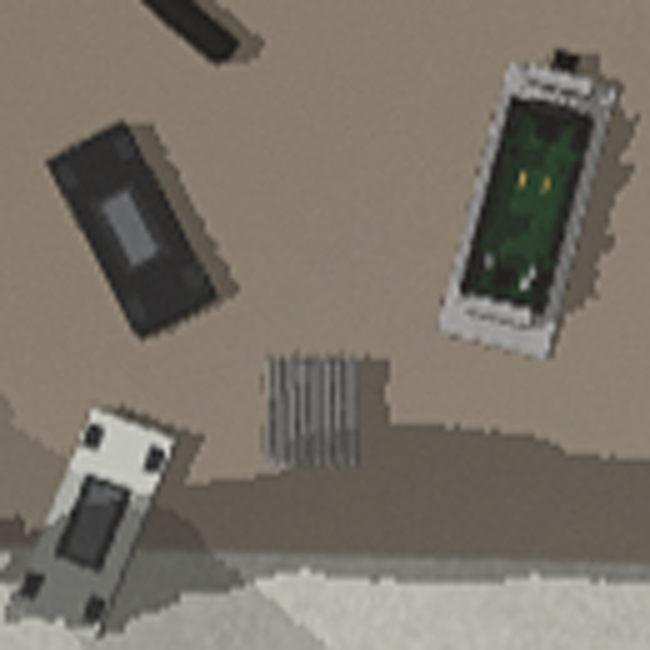

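View pics/topB.png

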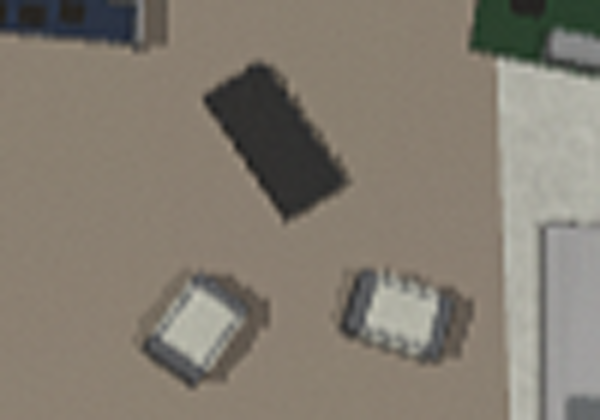

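View pics/sideA.png

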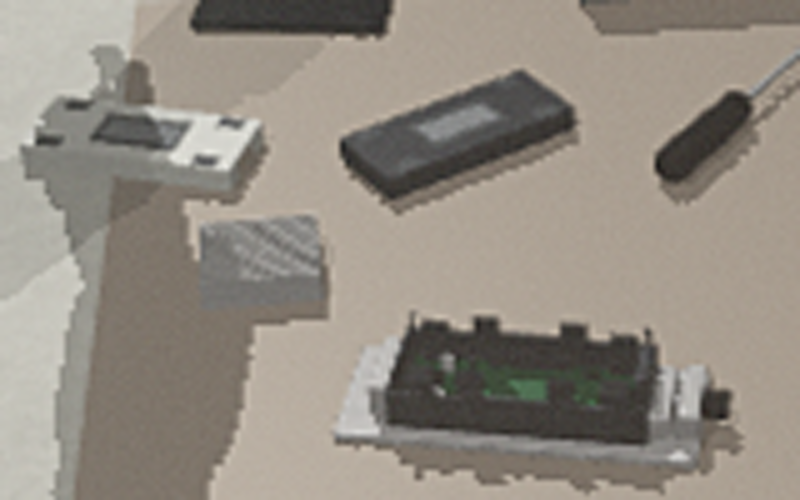

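View pics/sideB.png

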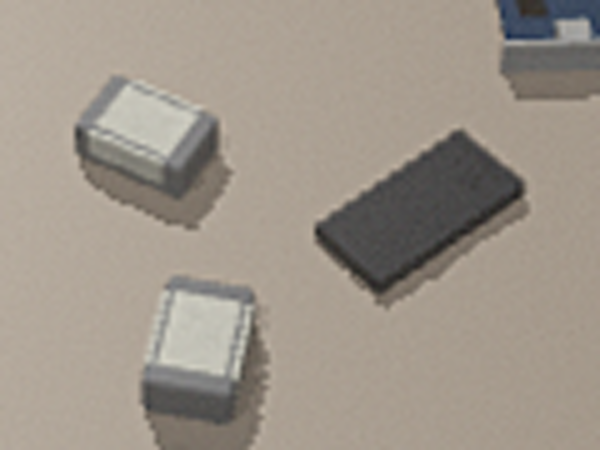

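The pack to take is at (333,204), about 0.63 m from the base against 0.71 m for the other one. The dark cover is at (171,211). Next I'll measure the pack's pose and work out the move to it.

```bash
cat >> h.py <<'E'
from scipy.spatial.transform import Rotation as Ro
def tool():
    o=r.get_obs();return o,Ro.from_rotvec(o["orientation"]).as_matrix(),o["tcp_pos"]
def goto(p,yaw):  # yaw: world angle (deg) of the jaw axis (mod 180)
    o,R,t=tool(); d=R.T@(np.array(p)-t)*1000
    y=R[:,1]; cur=np.degrees(np.arctan2(y[1],y[0]))
    dz=-(yaw-cur) # turn about tool z (down)
    dz=(dz+90)%180-90
    print("clock %.2f tcp %s shift %s turn %.1f (jaw now %.1f, q7 %.2f) F %s w %.4f"%(o["clock"],np.round(t,4),np.round(d,1),dz,cur,o["joints"][6],np.round(o["contact_force"],1),o["grip_width"]))
def crop(im,x0,y0,x1,y1,s,n): cv2.imwrite("pics/"+n,cv2.resize(np.ascontiguousarray(im[y0:y1,x0:x1,::-1]),None,fx=s,fy=s,interpolation=cv2.INTER_CUBIC))
E
python3 - <<'E'
from h import *
f=r.grab_frame("top");im=f["img"].astype(int)
# wood mat colour is brown: r-b large ; pack is grey/white: r-b small
sat=im.max(2)-im.min(2)
m=((im[:,:,0]-im[:,:,2])<18).astype(np.uint8)*255
for x0,x1,y0,y1 in [(318,350,190,217),(352,384,190,217)]:
    q=np.zeros_like(m);q[y0:y1,x0:x1]=m[y0:y1,x0:x1]
    cs,_=cv2.findContours(q,0,1);c=max(cs,key=cv2.contourArea);print(cv2.minAreaRect(c),cv2.contourArea(c))
    b=cv2.boxPoints(cv2.minAreaRect(c))
    w=np.array([pt(f,u,v,.022) for u,v in b]);print(np.round(w,3),w.mean(0),[np.linalg.norm(w[i]-w[i-1]) for i in range(4)])
goto([.543,-.3136,.2],0)
c,_=ray(r.grab_frame("wrist"),0,0);o,R,t=tool();print(R,R.T@(c-t))
E
```

```text
((332.6778869628906, 203.67449951171875), (11.715017318725586, 18.842334747314453), 34.99202346801758) 177.5
[[ 0.527 -0.274  0.022]
 [ 0.586 -0.315  0.022]
 [ 0.562 -0.35   0.022]
 [ 0.503 -0.31   0.022]] [ 0.54446432 -0.31244962  0.022     ] [np.float64(0.042642913109918114), np.float64(0.07202167428216524), np.float64(0.042978733468036455), np.float64(0.07179514772089128)]
((367.25, 202.25), (20.23857307434082, 12.965337753295898), 18.434947967529297) 197.0
[[ 0.541 -0.397  0.022]
 [ 0.588 -0.414  0.022]
 [ 0.566 -0.484  0.022]
 [ 0.519 -0.468  0.022]] [ 0.55354409 -0.44078739  0.022     ] [np.float64(0.07377563720206512), np.float64(0.049746254454648545), np.float64(0.07422761864119921), np.float64(0.049622984112183896)]
clock 0.30 tcp [0.1837 0.6493 0.231 ] shift [-607.9 -828.7   31.5] turn 74.2 (jaw now 74.2, q7 -0.08) F [-0.1  0.8  0.5] w 0.0853
[[-9.62207880e-01  2.72315967e-01 -9.54093317e-05]
 [ 2.72315984e-01  9.62207797e-01 -4.00708888e-04]
 [-1.73158256e-05 -4.11546736e-04 -9.99999915e-01]] [ 0.07327814  0.00026715 -0.14196373]
```

Call:
send_rows(
  moves=[-544,-396,10,0,-544,-396,10,0,-544,-396,10,0,-544,-396,10,0,-544,-396,10,0,-544,-396,10,0,-544,-396,10,0,-544,-396,10,0],
  hand=0,
)

```text
clock: 1.35
tcp_pos: [0.4937, 0.2547, 0.2242]
orientation: [0.431, 3.111, 0.001]
contact_force: [0.0, 0.8, -0.6]
grip_width: 0.0856
```

```bash
python3 - <<'E'
from h import *
goto([.6,.12,.22],74)
print(r.get_obs()["joints"])
E
```

```text
clock 1.35 tcp [0.4937 0.2547 0.2242] shift [-138.9 -100.7    4.2] turn 0.2 (jaw now 74.2, q7 0.77) F [ 0.   0.8 -0.6] w 0.0856
[-0.7530198   0.28841667  0.20062511  1.86410821 -0.0678808   0.99471704
  0.77174385]
```

Call:
send_rows(
  moves=[-139,-101,4,0,-139,-101,4,0,-139,-101,4,0,-139,-101,4,0],
)

```text
clock: 1.85
tcp_pos: [0.6009, 0.1162, 0.2199]
orientation: [0.443, 3.109, -0.003]
contact_force: [-0.6, 0.6, 0.4]
grip_width: 0.085
```

```bash
python3 - <<'E'
from h import *
goto([.6,.12,.22],74)
f=r.grab_frame("wrist");cv2.imwrite("pics/w1.png",f["img"][:,:,::-1])
print(px(f,[.525,-.01,.03]),px(f,[.51,.28,.0175]))
E
```

```text
clock 1.85 tcp [0.6009 0.1162 0.2199] shift [ 1.9  3.4 -0.1] turn -0.2 (jaw now 73.8, q7 1.10) F [-0.6  0.6  0.4] w 0.0850
[125.98934853 139.01989323] [383.18878939  44.89364637]
```

View pics/w1.png

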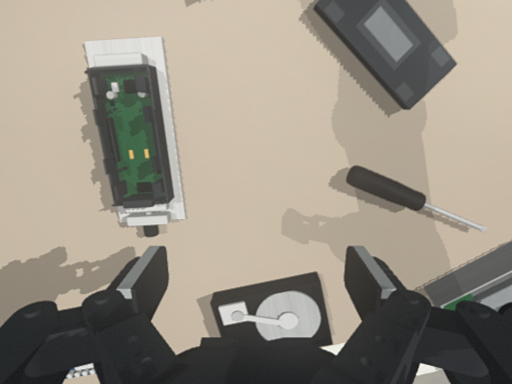

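```bash
python3 - <<'E'
from h import *
im=cv2.imread("pics/w1.png")[:,:,::-1]
crop(im,70,25,200,245,3,"w1m.png");crop(im,300,0,470,115,4,"w1c.png")
E
```

```text
(no output)
```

View pics/w1m.png

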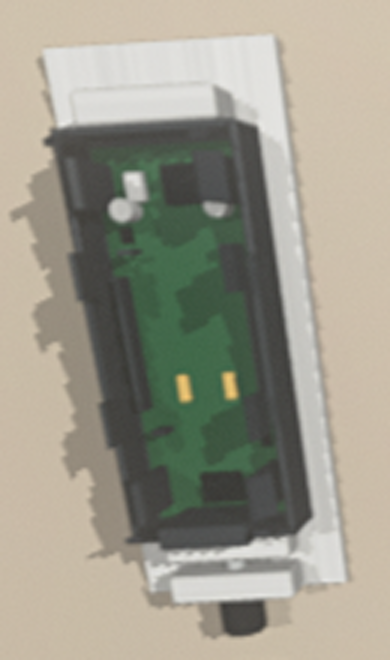

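View pics/w1c.png

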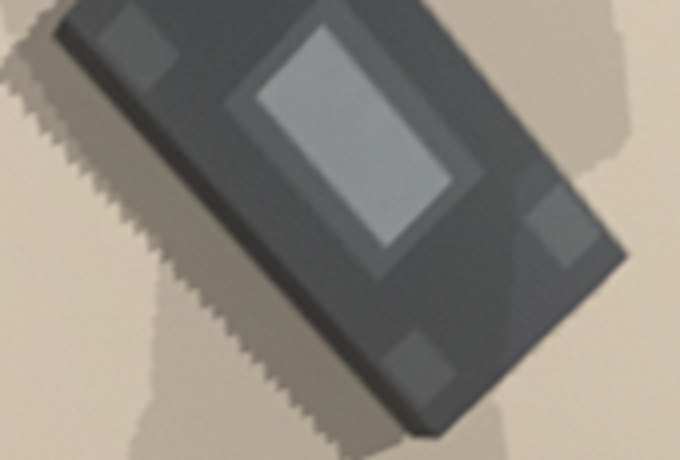

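The socket block is at the image-lower end (145,203), so the meter's +x is roughly world +x. Now I'll move to look down at the pack.

```bash
python3 - <<'E'
from h import *
goto([.51,-.36,.20],-35)
E
```

```text
clock 1.90 tcp [0.5995 0.1193 0.2197] shift [ -46.3 -485.3   20. ] turn -71.0 (jaw now 74.0, q7 1.10) F [-0.5  1.   0. ] w 0.0855
```

Call:
send_rows(
  moves=[-46,-485,20,85,-46,-485,20,85,-46,-485,20,85,-46,-485,20,85,-46,-485,20,85,-46,-485,20,85,-46,-485,20,85,-46,-485,20,85],
)

```text
clock: 2.9
tcp_pos: [0.5111, -0.3583, 0.1999]
orientation: [-2.425, -1.997, -0.002]
contact_force: [0.2, -1.0, -0.6]
grip_width: 0.0856
```

```bash
python3 - <<'E'
from h import *
goto([.51,-.36,.20],-35)
E
```

```text
clock 2.90 tcp [ 0.5111 -0.3583  0.1999] shift [-1.8 -0.7 -0.1] turn 23.9 (jaw now -11.1, q7 0.65) F [ 0.2 -1.  -0.6] w 0.0856
```

Call:
send_rows(
  moves=[0,0,0,24,0,0,0,24,0,0,0,24,0,0,0,24],
)

```text
clock: 3.4
tcp_pos: [0.5116, -0.3566, 0.1997]
orientation: [-2.78, -1.461, -0.0]
contact_force: [-0.5, 0.5, 0.7]
grip_width: 0.0855
```

```bash
python3 - <<'E'
from h import *
goto([.51,-.36,.20],-35)
f=r.grab_frame("wrist");cv2.imwrite("pics/w2.png",f["img"][:,:,::-1])
import pickle;pickle.dump(f,open("w2.pkl","wb"))
print(px(f,[.544,-.312,.022]))
E
```

```text
clock 3.40 tcp [ 0.5116 -0.3566  0.1997] shift [-3.7  0.6 -0.3] turn 0.5 (jaw now -34.5, q7 0.30) F [-0.5  0.5  0.7] w 0.0855
[257.96311218 122.66507837]
```

View pics/w2.png

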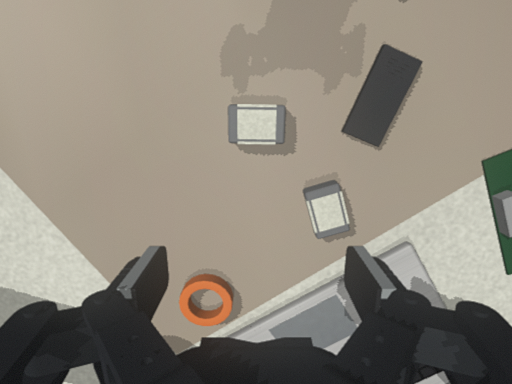

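The chosen pack is at about (257,124), nearly aligned with the jaws. The look-alike is at (327,210).

```bash
python3 - <<'E'
from h import *
import pickle;f=pickle.load(open("w2.pkl","rb"));im=f["img"].astype(int)
m=((im[:,:,0]-im[:,:,2])<14).astype(np.uint8)*255
q=np.zeros_like(m);q[92:158,215:300]=m[92:158,215:300]
q=cv2.morphologyEx(q,cv2.MORPH_CLOSE,np.ones((3,3)));q=cv2.morphologyEx(q,cv2.MORPH_OPEN,np.ones((5,5)))
cs,_=cv2.findContours(q,0,1);c=max(cs,key=cv2.contourArea)
b=cv2.boxPoints(cv2.minAreaRect(c));print(b)
w=np.array([pt(f,u,v,.022) for u,v in b]);print(np.round(w,4),w.mean(0),[np.linalg.norm(w[i]-w[i-1]) for i in range(4)])
for i in (0,1):
  d=w[i+1]-w[i];print(np.degrees(np.arctan2(d[1],d[0])))
v=f["img"].copy();cv2.drawContours(v,[b.astype(int)],0,(255,0,0),1)
crop(v,210,90,310,165,6,"w2p.png")
E
```

```text
[[275. 105.]
 [285. 105.]
 [285. 143.]
 [275. 143.]]
[[ 0.5682 -0.3074  0.022 ]
 [ 0.5766 -0.3132  0.022 ]
 [ 0.5557 -0.3454  0.022 ]
 [ 0.547  -0.3395  0.022 ]] [ 0.56187969 -0.32635965  0.022     ] [np.float64(0.038459534570125506), np.float64(0.010192213451321815), np.float64(0.03846657573658822), np.float64(0.010559321515607739)]
-34.54886730090568
-122.95842948198717
```

View pics/w2p.png

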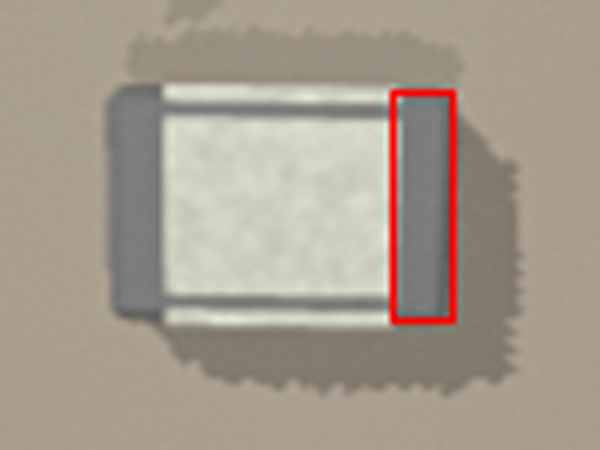

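```bash
python3 - <<'E'
from h import *
import pickle;f=pickle.load(open("w2.pkl","rb"))
a=pt(f,228.2,123.8,.022);b=pt(f,285,123.8,.022);print(a,b,np.linalg.norm(a-b),(a+b)/2)
yaw=np.degrees(np.arctan2((b-a)[1],(b-a)[0]));c,d=pt(f,256,105,.022),pt(f,256,142.7,.022);print(yaw,np.linalg.norm(c-d),(c+d)/2)
p=(a+b)/2;goto([p[0],p[1],.09],yaw);goto([p[0],p[1],.001],yaw)
E
```

```text
[ 0.51792117 -0.29543818  0.022     ] [ 0.56644805 -0.32884616  0.022     ] 0.05891478597891297 [ 0.54218461 -0.31214217  0.022     ]
-34.54518347013763 0.03814136318170066 [ 0.54145598 -0.31210831  0.022     ]
clock 3.45 tcp [ 0.5115 -0.3569  0.1998] shift [ 5.420e+01 -1.000e-01  1.098e+02] turn -0.0 (jaw now -34.6, q7 0.30) F [ 0.2  0.1 -0.3] w 0.0851
clock 3.45 tcp [ 0.5115 -0.3569  0.1998] shift [ 5.420e+01 -1.000e-01  1.988e+02] turn -0.0 (jaw now -34.6, q7 0.30) F [ 0.2  0.1 -0.3] w 0.0851
```

Call:
send_rows(
  moves=[54,0,60,0,54,0,110,0,54,0,150,0,54,0,180,0,54,0,198,0,54,0,198,0,54,0,198,0],
)

```text
clock: 4.32
tcp_pos: [0.5426, -0.3142, 0.0032]
orientation: [2.783, 1.455, 0.002]
contact_force: [-0.4, 0.1, 0.1]
grip_width: 0.0855
```

```bash
python3 - <<'E'
from h import *
goto([.5420,-.3121,.002],-34.6)
f=r.grab_frame("wrist");cv2.imwrite("pics/w3.png",f["img"][:,:,::-1])
E
```

```text
clock 4.33 tcp [ 0.5426 -0.3142  0.0032] shift [ 1.3 -1.7  1.2] turn -0.2 (jaw now -34.8, q7 0.37) F [-0.4  0.1  0.1] w 0.0855
```

View pics/w3.png

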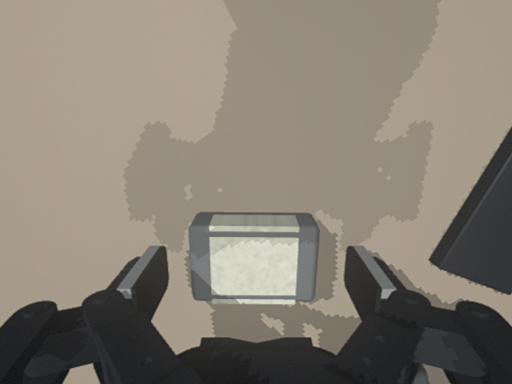

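The pack is centred between the open fingers at (253,258), so I'm closing on it.

Call:
send_rows(
  moves=[1,0,1,0,1,0,1,0,1,0,1,0,1,0,1,0,1,0,1,0,1,0,1,0],
  hand=1,
  newtons=40,
)

```text
clock: 5.12
tcp_pos: [0.5432, -0.3128, 0.0018]
orientation: [2.783, 1.455, 0.002]
contact_force: [-0.2, 1.7, 5.9]
grip_width: 0.0593
```

Call:
send_rows(
  moves=[0,0,-50,0,0,0,-100,0,0,0,-150,0,0,0,-170,0,0,0,-170,0],
)

```text
clock: 5.75
tcp_pos: [0.5429, -0.3128, 0.1716]
orientation: [2.783, 1.455, 0.002]
contact_force: [0.3, 0.5, -1.9]
grip_width: 0.059
```

```bash
python3 - <<'E'
from h import *
goto([.46,-.01,.20],-12)
f=r.grab_frame("wrist");cv2.imwrite("pics/w4.png",f["img"][:,:,::-1])
E
```

```text
clock 5.75 tcp [ 0.5429 -0.3128  0.1716] shift [ 201.4 -240.8  -28.7] turn -22.8 (jaw now -34.8, q7 0.23) F [ 0.3  0.5 -1.9] w 0.0590
```

View pics/w4.png

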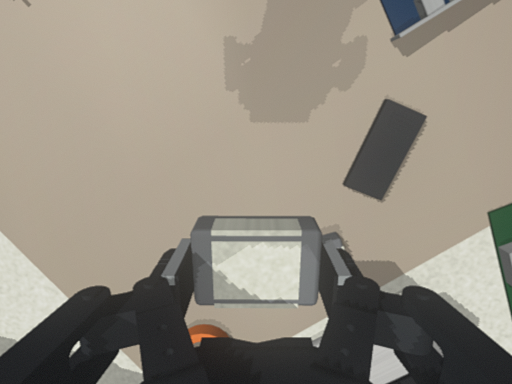

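The pack is held at 59 mm opening. Now I'll move to a viewpoint beside the meter.

```bash
python3 - <<'E'
from h import *
goto([.512,-.08,.20],-12)
E
```

```text
clock 5.80 tcp [ 0.5422 -0.3121  0.17  ] shift [ 173.5 -157.2  -29.8] turn -22.8 (jaw now -34.8, q7 0.23) F [ 0.5 -0.6 -2. ] w 0.0591
```

Call:
send_rows(
  moves=[174,-157,-30,-23,174,-157,-30,-23,174,-157,-30,-23,174,-157,-30,-23,174,-157,-30,-23,174,-157,-30,-23],
)

```text
clock: 6.55
tcp_pos: [0.512, -0.0804, 0.1996]
orientation: [-2.437, -1.981, 0.004]
contact_force: [0.2, -0.9, -0.9]
grip_width: 0.0591
```

```bash
python3 - <<'E'
from h import *
import pickle
goto([.512,-.08,.20],-12)
f=r.grab_frame("wrist");cv2.imwrite("pics/w5.png",f["img"][:,:,::-1]);pickle.dump(f,open("w5.pkl","wb"))
crop(f["img"],130,40,400,200,2.9,"w5m.png")
E
```

```text
clock 6.55 tcp [ 0.512  -0.0804  0.1996] shift [ 0.4 -0.1 -0.4] turn 0.2 (jaw now -11.8, q7 0.10) F [ 0.2 -0.9 -0.9] w 0.0591
```

View pics/w5.png

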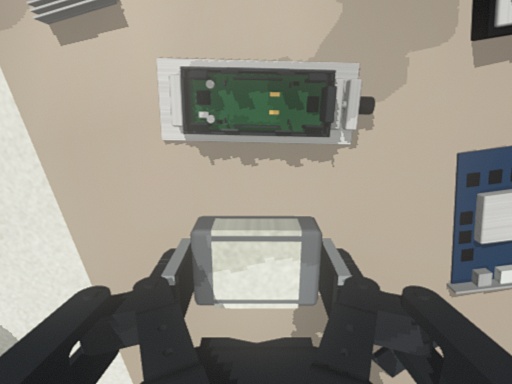

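View pics/w5m.png

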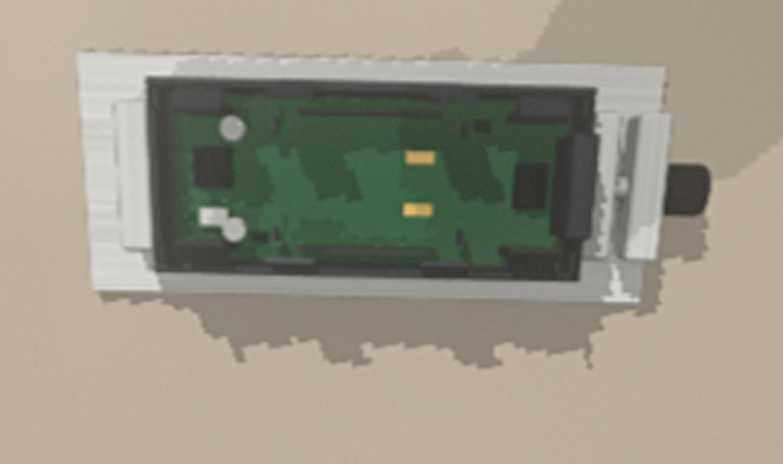

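```bash
python3 - <<'E'
from h import *
import pickle;f=pickle.load(open("w5.pkl","rb"))
def q(L,z):
    w=np.array([pt(f,130+u/2.9,40+v/2.9,z) for u,v in L])
    print(np.round(w.mean(0),4),[round(float(np.linalg.norm(w[i]-w[i-1])),4) for i in range(4)],
     "yaws",[round(float(np.degrees(np.arctan2(*(w[j]-w[i])[[1,0]]))),2) for i,j in ((0,1),(3,2),(3,0),(2,1))])
q([(78,53),(666,67),(640,303),(94,290)],.006)
q([(147,78),(596,88),(578,281),(155,271)],.032)
E
```

```text
[ 0.5277 -0.0075  0.006 ] [0.0831, 0.2084, 0.0833, 0.2086] yaws [-13.06, -13.11, 76.98, 77.08]
[ 0.5275 -0.0075  0.032 ] [0.0625, 0.1479, 0.0628, 0.1481] yaws [-12.99, -13.1, 76.65, 76.84]
```

The meter is at (0.5276, -0.0075) with yaw -13.05°. The plate and rim measurements agree, and their sizes match to 1%.

```bash
python3 - <<'E'
from h import *
goto([.5276,-.0075,.07],-13.05)
E
```

```text
clock 6.60 tcp [ 0.5121 -0.0813  0.1998] shift [ 75.6   0.2 129.7] turn 1.2 (jaw now -11.9, q7 0.10) F [-0.9 -0.5 -0.5] w 0.0590
```

Call:
send_rows(
  moves=[45,0,40,1.2,76,0,90,1.2,76,0,130,1.2,76,0,130,1.2,76,0,130,1.2],
)

```text
clock: 7.22
tcp_pos: [0.5291, -0.0079, 0.0718]
orientation: [2.461, 1.951, 0.001]
contact_force: [-0.2, 0.6, 0.0]
grip_width: 0.0589
```

```bash
python3 - <<'E'
from h import *
goto([.5276,-.0075,.0145],-13.05)
f=r.grab_frame("wrist");crop(f["img"],0,0,512,384,1.5,"w6.png")
E
```

```text
clock 7.22 tcp [ 0.5291 -0.0079  0.0718] shift [ 0.  -1.6 57.3] turn -0.1 (jaw now -13.2, q7 0.10) F [-0.2  0.6  0. ] w 0.0589
```

View pics/w6.png

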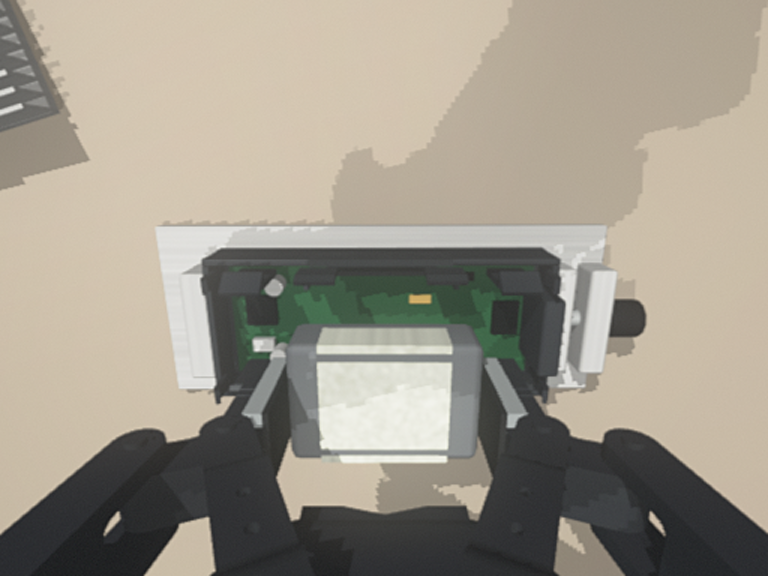

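Call:
send_rows(
  moves=[0,-1,20,0,0,-1,35,0,0,-1,45,0,0,-1,51,0,0,-1,55,0,0,-1,55,0],
)

```text
clock: 8.02
tcp_pos: [0.5274, -0.0057, 0.0158]
orientation: [-2.459, -1.956, 0.0]
contact_force: [-0.4, 0.3, -0.7]
grip_width: 0.0594
```

```bash
python3 - <<'E'
from h import *
goto([.5276,-.0075,.0145],-13.05)
f=r.grab_frame("wrist");crop(f["img"],0,0,512,384,1.5,"w7.png")
goto([.5276,-.0075,.0145],-13.05)
E
```

```text
clock 8.03 tcp [ 0.5274 -0.0057  0.0158] shift [-1.7  0.6  1.3] turn 0.0 (jaw now -13.0, q7 0.17) F [-0.4  0.3 -0.7] w 0.0594
clock 8.07 tcp [ 0.5275 -0.0057  0.016 ] shift [-1.7  0.5  1.5] turn 0.0 (jaw now -13.0, q7 0.17) F [-0.9 -0.4 -0.8] w 0.0593
```

View pics/w7.png

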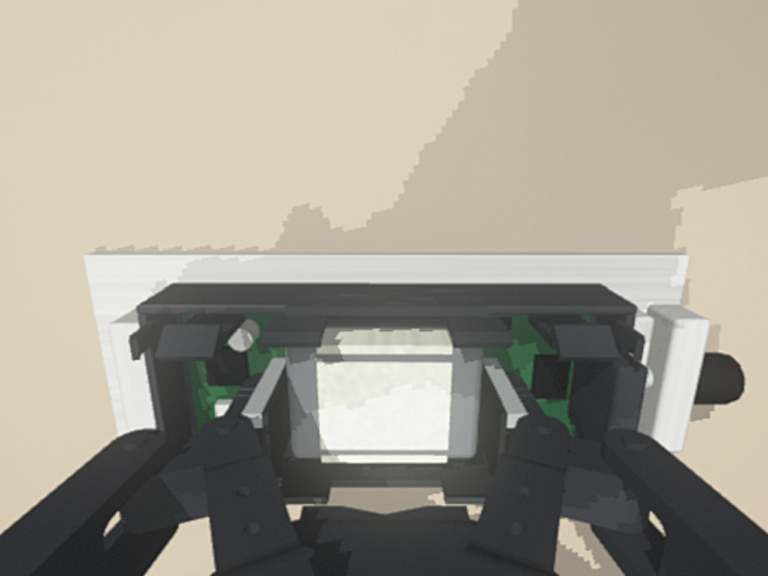

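The pack is down in the bay with no contact force. I'll nudge it to centre, then open slightly to release.

Call:
send_rows(
  moves=[-1.2,0,1,0,-1.2,0,1.5,0,-1.2,0,1.5,0],
)

```text
clock: 8.45
tcp_pos: [0.5271, -0.0068, 0.0144]
orientation: [-2.459, -1.956, -0.0]
contact_force: [1.1, 0.5, -1.5]
grip_width: 0.059
```

Call:
send_rows(
  moves=[0,0,0,0,0,0,0,0,0,0,0,0,0,0,0,0,0,0,0,0],
  hand=0.18,
)

```text
clock: 9.07
tcp_pos: [0.5271, -0.0068, 0.0144]
orientation: [-2.459, -1.956, 0.0]
contact_force: [-0.8, -0.5, -0.1]
grip_width: 0.0699
```

```bash
python3 - <<'E'
from h import *
f=r.grab_frame("wrist");crop(f["img"],0,0,512,384,1.5,"w8.png")
goto([.5276,-.0075,.0145],-13.05)
E
```

```text
clock 9.12 tcp [ 0.5271 -0.0068  0.0143] shift [-0.6  0.7 -0.2] turn 0.0 (jaw now -13.0, q7 0.17) F [ 0.5 -0.6 -0.7] w 0.0698
```

View pics/w8.png

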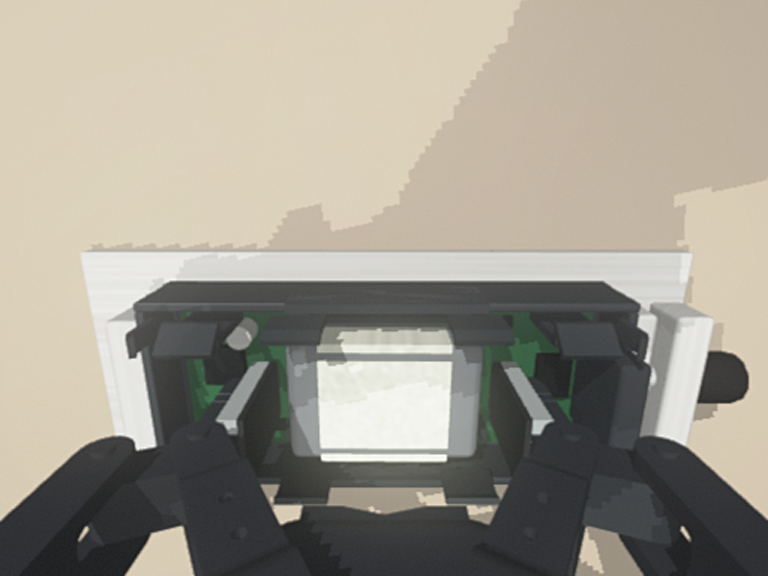

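The fingers are clear on both sides and the pack lies in the bay. I'm lifting out and heading for the cover.

Call:
send_rows(
  moves=[0,0,-40,0,0,0,-90,0,0,0,-150,0,0,0,-190,0,0,0,-190,0],
)

```text
clock: 9.75
tcp_pos: [0.5291, -0.0068, 0.2073]
orientation: [2.457, 1.954, 0.009]
contact_force: [0.1, -0.3, 0.2]
grip_width: 0.0699
```

```bash
python3 - <<'E'
from h import *
f=r.grab_frame("wrist");crop(f["img"],0,0,512,384,1.5,"w9.png")
f=r.grab_frame("top");im=f["img"]
crop(im,140,160,280,260,5,"top9.png")
goto([.51,.2,.2],-13.05)
E
```

```text
clock 9.85 tcp [ 0.5268 -0.0065  0.2041] shift [197.5 -62.7   4.2] turn 0.1 (jaw now -13.0, q7 -0.05) F [-0.1 -0.1 -0.3] w 0.0699
```

View pics/w9.png

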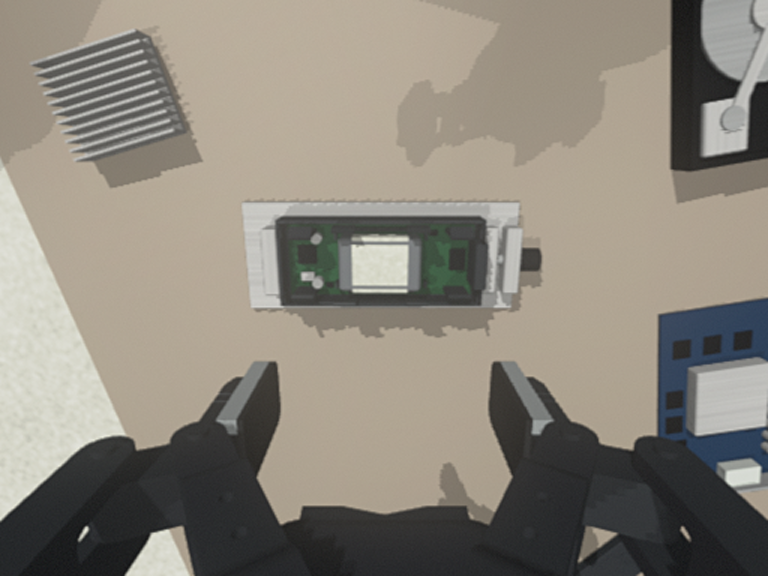

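View pics/top9.png

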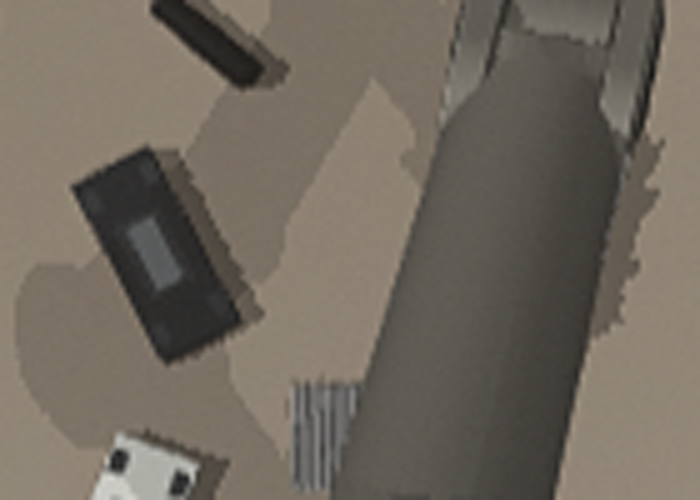

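```bash
python3 - <<'E'
from h import *
f=r.grab_frame("top")
L=[(75,188),(150,148),(242,320),(168,362)]
w=np.array([pt(f,140+u/5,160+v/5,.0175) for u,v in L]);C=w.mean(0);print(w,C,[np.linalg.norm(w[i]-w[i-1]) for i in range(4)])
d=w[1]+w[0]-w[2]-w[3];yaw=np.arctan2(d[1],d[0]);print(np.degrees(yaw))
t=C+.135*np.array([np.cos(yaw),np.sin(yaw),0]);t[2]=.08;print(t,np.hypot(*t[:2]))
goto(t,np.degrees(yaw)-90)
g=r.grab_frame("side");crop(g["img"],200,135,265,180,10,"side9.png")
E
```

```text
[[0.54871911 0.34699852 0.0175    ]
 [0.58068785 0.29345163 0.0175    ]
 [0.45388599 0.217365   0.0175    ]
 [0.42153167 0.26952381 0.0175    ]] [0.50120616 0.28183474 0.0175    ] [np.float64(0.14892607343256814), np.float64(0.06236400167977784), np.float64(0.14787794330876994), np.float64(0.06137869127815601)]
31.15706062184847
[0.61673271 0.35168183 0.08      ] 0.7099572838148464
clock 9.90 tcp [ 0.5263 -0.0066  0.2034] shift [369.4   7.8 123.3] turn 45.9 (jaw now -13.0, q7 -0.05) F [-0.3  0.2 -0.2] w 0.0696
```

View pics/side9.png

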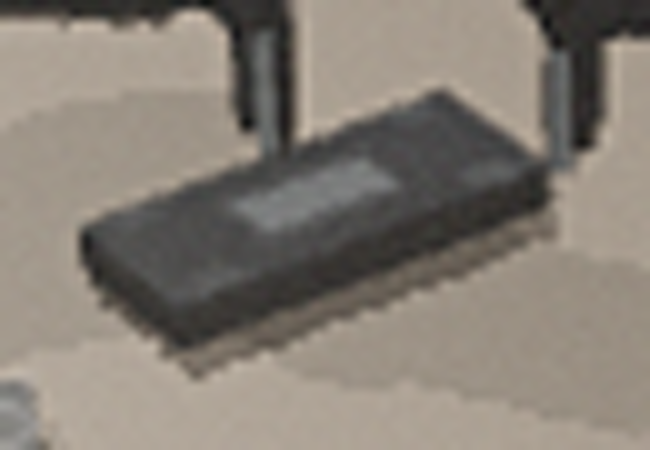

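Call:
send_rows(
  moves=[369,8,20,46,369,8,20,46,369,8,20,46,369,8,20,46,369,8,20,46,369,8,70,46,369,8,123,46,369,8,123,46],
  hand=0,
)

```text
clock: 10.95
tcp_pos: [0.6134, 0.3502, 0.0741]
orientation: [3.023, 0.841, -0.019]
contact_force: [0.4, -0.7, 0.4]
grip_width: 0.0854
```

```bash
python3 - <<'E'
from h import *
f=r.grab_frame("wrist");crop(f["img"],0,0,512,384,1.5,"w10.png")
goto([.617,.352,.08],-59)
E
```

```text
clock 11.00 tcp [0.616  0.3494 0.078 ] shift [ 2.2 -1.7 -2.1] turn -0.0 (jaw now -59.0, q7 -1.14) F [ 0.6 -0.5  0.4] w 0.0854
```

View pics/w10.png

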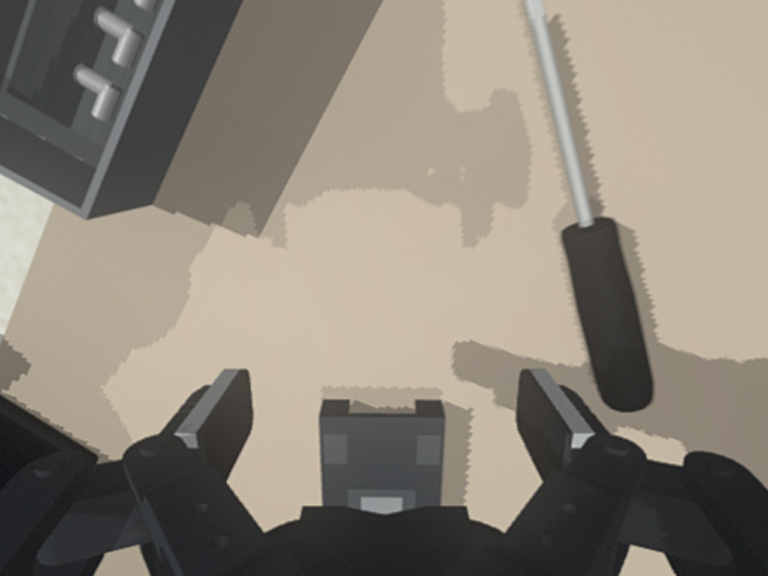

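The cut-out is clearly at this end: notch at (350–415, 405) in the enlarged view. So the cover's +x points along about 31° yaw. Next I'll measure it from behind.

```bash
python3 - <<'E'
from h import *
goto([.424,.236,.2],-59)
E
```

```text
clock 11.00 tcp [0.616  0.3494 0.078 ] shift [-223.8   -1.5 -120.5] turn -0.0 (jaw now -59.0, q7 -1.14) F [ 0.6 -0.5  0.4] w 0.0854
```

Call:
send_rows(
  moves=[-20,-2,-60,0,-80,-2,-115,0,-224,-2,-121,0,-224,-2,-121,0,-224,-2,-121,0,-224,-2,-121,0,-224,-2,-121,0],
)

```text
clock: 11.88
tcp_pos: [0.4263, 0.2374, 0.2038]
orientation: [-3.026, -0.837, -0.004]
contact_force: [0.6, 0.4, 0.3]
grip_width: 0.0855
```

```bash
python3 - <<'E'
from h import *
import pickle
f=r.grab_frame("wrist");crop(f["img"],0,0,512,384,1.5,"w11.png");pickle.dump(f,open("w11.pkl","wb"))
crop(f["img"],190,0,320,230,3,"w11c.png")
goto([.424,.236,.2],-59)
E
```

```text
clock 11.93 tcp [0.4264 0.2375 0.2035] shift [-2.9  0.1  3.5] turn -0.1 (jaw now -59.1, q7 -1.30) F [-0.5  0.1 -0.8] w 0.0854
```

View pics/w11.png

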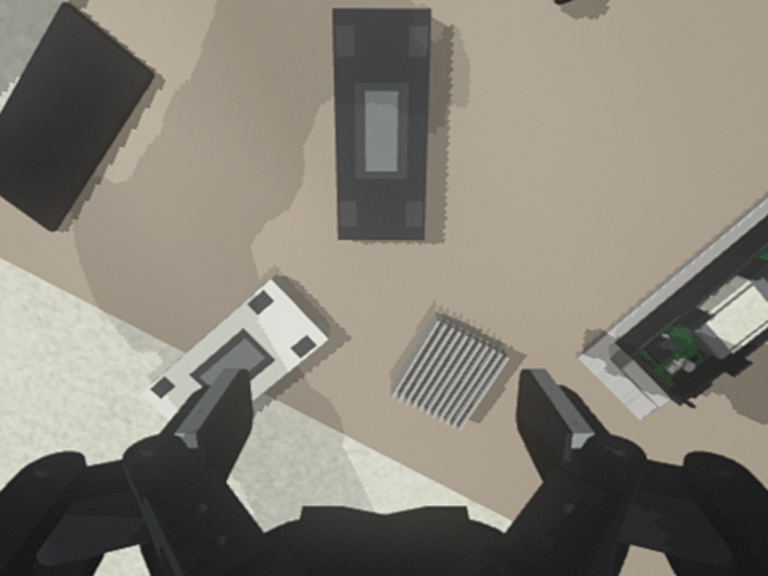

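View pics/w11c.png

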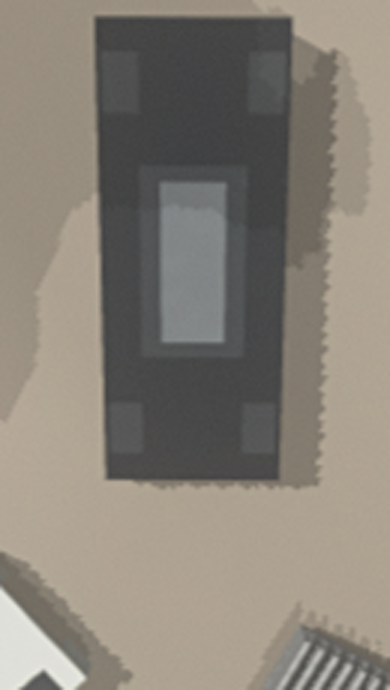

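```bash
python3 - <<'E'
from h import *
import pickle;f=pickle.load(open("w11.pkl","rb"))
L=[(95,17),(291.5,17),(278.5,480),(107,480)]
w=np.array([pt(f,190+u/3,v/3,.0175) for u,v in L]);C=w.mean(0)
print(np.round(w,4),C,[round(float(np.linalg.norm(w[i]-w[i-1])),4) for i in range(4)])
print([round(float(np.degrees(np.arctan2(*(w[j]-w[i])[[1,0]]))),2) for i,j in ((3,0),(2,1),(1,0),(2,3))])
yaw=np.degrees(np.arctan2(*(w[0]+w[1]-w[2]-w[3])[[1,0]]));print(yaw)
goto([C[0],C[1],.06],yaw-90)
goto([C[0],C[1],.002],yaw-90)
E
```

```text
[[0.55   0.3508 0.0175]
 [0.5823 0.2967 0.0175]
 [0.4538 0.2202 0.0175]
 [0.4214 0.2743 0.0175]] [0.50186115 0.2855061  0.0175    ] [0.1496, 0.0629, 0.1496, 0.063]
[30.74, 30.78, 120.89, 120.93]
30.761844984677648
clock 11.93 tcp [0.4264 0.2375 0.2035] shift [ 89.   -2.3 143.7] turn 0.2 (jaw now -59.1, q7 -1.30) F [-0.5  0.1 -0.8] w 0.0854
clock 11.93 tcp [0.4264 0.2375 0.2035] shift [ 88.9  -2.3 201.7] turn 0.2 (jaw now -59.1, q7 -1.30) F [-0.5  0.1 -0.8] w 0.0854
```

Call:
send_rows(
  moves=[55,-2,30,0,89,-2,85,0,89,-2,130,0,89,-2,144,0,89,-2,144,0,89,-2,144,0],
)

```text
clock: 12.68
tcp_pos: [0.5014, 0.2852, 0.0602]
orientation: [-3.027, -0.839, -0.004]
contact_force: [0.1, 0.1, -0.1]
grip_width: 0.085
```

```bash
python3 - <<'E'
from h import *
f=r.grab_frame("wrist");crop(f["img"],0,0,512,384,1.5,"w12.png")
goto([.5019,.2855,.002],-59.2)
E
```

```text
clock 12.72 tcp [0.5013 0.2854 0.0603] shift [ 0.4  0.3 58.3] turn 0.2 (jaw now -59.0, q7 -1.06) F [0.8 0.4 1. ] w 0.0851
```

View pics/w12.png

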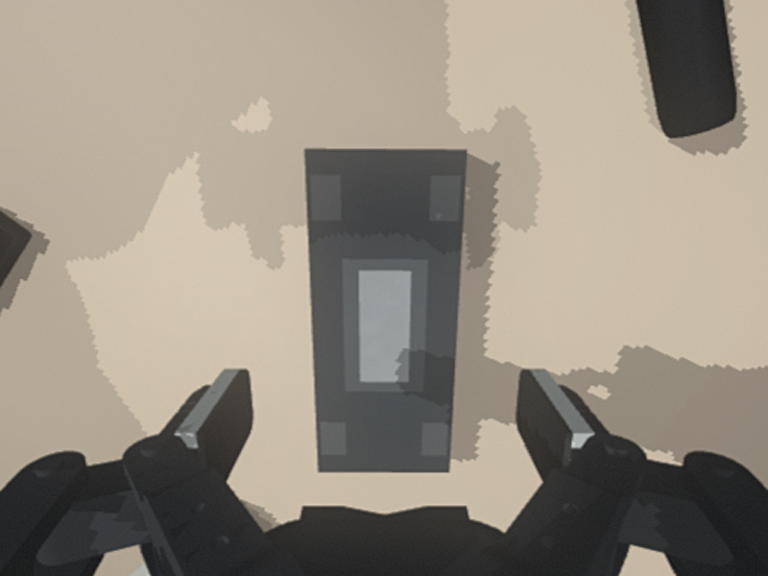

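Call:
send_rows(
  moves=[0,0,25,0,0,0,45,0,0,0,58,0,0,0,58,0],
)

```text
clock: 13.22
tcp_pos: [0.4997, 0.2846, -0.0002]
orientation: [3.027, 0.839, -0.002]
contact_force: [0.4, -0.7, -0.7]
grip_width: 0.0854
```

Call:
send_rows(
  moves=[0,0,0,0,0,0,0,0,0,0,0,0,0,0,0,0,0,0,0,0,0,0,0,0],
  hand=1,
  newtons=40,
)

```text
clock: 13.98
tcp_pos: [0.5008, 0.2849, 0.0013]
orientation: [-3.027, -0.839, -0.002]
contact_force: [-0.8, -0.9, 7.3]
grip_width: 0.063
```

```bash
python3 - <<'E'
from h import *
f=r.grab_frame("wrist");crop(f["img"],0,0,512,384,1.5,"w13.png")
goto([.5019,.2855,.002],-59.2)
E
```

```text
clock 14.03 tcp [0.5008 0.285  0.0012] shift [ 1.2  0.1 -0.8] turn 0.2 (jaw now -59.0, q7 -1.00) F [-0.6  0.2  6.6] w 0.0626
```

View pics/w13.png

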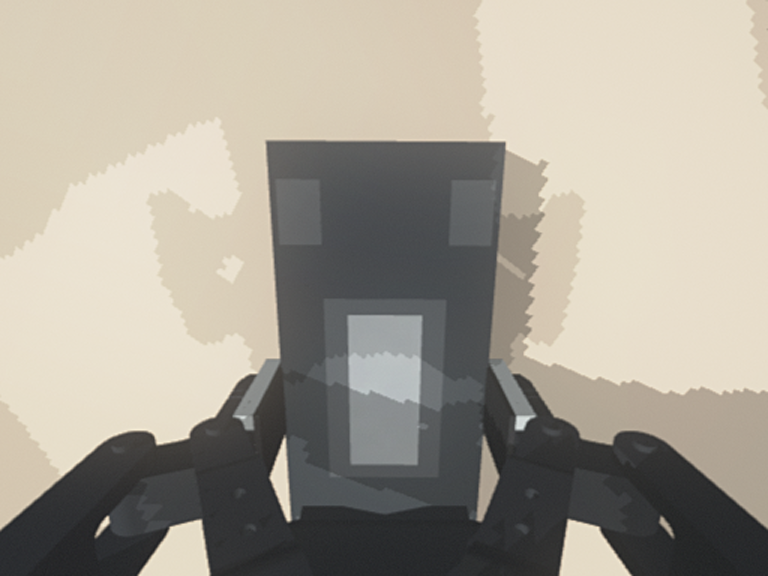

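The cover is gripped across its width at 63 mm. I'm lifting it and carrying it over the meter.

Call:
send_rows(
  moves=[0,0,-40,0,0,0,-90,0,0,0,-140,0,0,0,-150,0,0,0,-150,0],
)

```text
clock: 14.65
tcp_pos: [0.5, 0.2852, 0.1505]
orientation: [-3.026, -0.84, -0.001]
contact_force: [-0.5, -0.3, -1.4]
grip_width: 0.0628
```

```bash
python3 - <<'E'
from h import *
f=r.grab_frame("wrist");crop(f["img"],0,0,512,384,1.5,"w14.png")
goto([.5276-.001,-.0075,.15],-103.05)
E
```

```text
clock 14.70 tcp [0.4993 0.2849 0.1495] shift [-127.4  264.7   -0.5] turn 44.1 (jaw now -59.0, q7 -1.16) F [-0.  -0.4 -1.1] w 0.0628
```

View pics/w14.png

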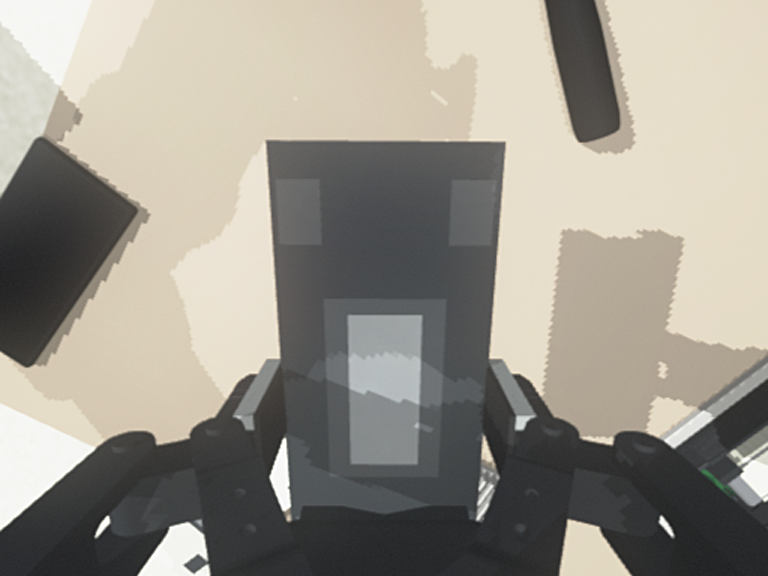

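Call:
send_rows(
  moves=[-127,265,0,44,-127,265,0,44,-127,265,0,44,-127,265,0,44,-127,265,0,44,-127,265,0,44,-127,265,0,44],
)

```text
clock: 15.58
tcp_pos: [0.527, -0.0072, 0.1491]
orientation: [3.121, -0.356, -0.004]
contact_force: [-0.0, 0.1, -0.7]
grip_width: 0.0627
```

```bash
python3 - <<'E'
from h import *
goto([.5266,-.0073,.08],-103.05)
f=r.grab_frame("wrist");crop(f["img"],0,0,512,384,1.5,"w15.png")
goto([.5266,-.0073,.08],-103.05)
E
```

```text
clock 15.57 tcp [ 0.527  -0.0072  0.1491] shift [-0.2  0.1 69.1] turn 0.1 (jaw now -103.0, q7 -1.28) F [-0.   0.1 -0.7] w 0.0627
clock 15.62 tcp [ 0.5272 -0.0065  0.1493] shift [-0.3  0.9 69.3] turn 0.1 (jaw now -102.9, q7 -1.28) F [ 0.1  0.1 -0.2] w 0.0629
```

View pics/w15.png

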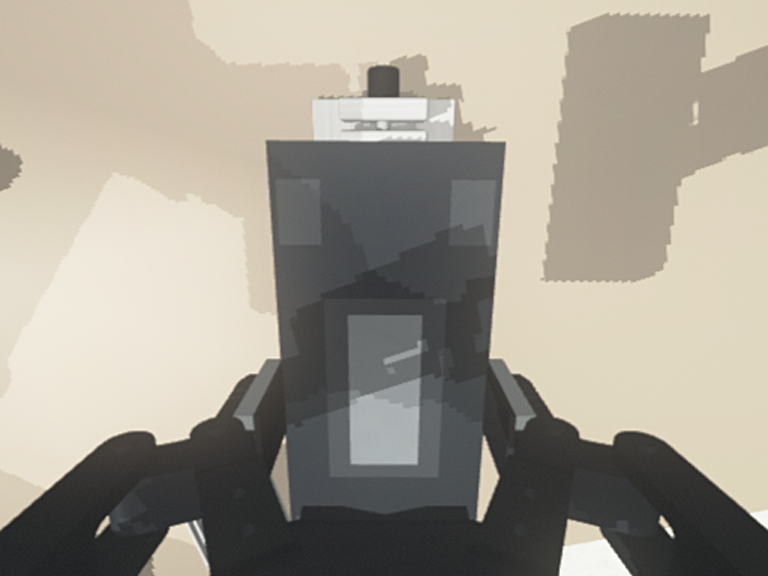

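```bash
cat > rel.py <<'E'
from h import *
def rel(f,cov,pl,zc):
    u=np.array([np.cos(np.radians(-13.05)),np.sin(np.radians(-13.05))]);n=np.array([-u[1],u[0]])
    a=[pt(f,x,y,zc)[:2] for x,y in cov];b=[pt(f,x,y,.006)[:2] for x,y in pl]
    ca=sum(a)/2-.075*u;cb=sum(b)/2-.105*u
    print("cover",ca,"w",np.linalg.norm(a[0]-a[1]),"yaw",np.degrees(np.arctan2(*(a[0]-a[1])[::-1]))-90)
    print("meter",cb,"w",np.linalg.norm(b[0]-b[1]),"yaw",np.degrees(np.arctan2(*(b[0]-b[1])[::-1]))-90)
    print("cover-meter along x %.4f y %.4f"%((ca-cb)@u,(ca-cb)@n))
E
python3 - <<'E'
from rel import *
f=r.grab_frame("wrist")
rel(f,[(267/1.5,141.5/1.5),(505/1.5,142.5/1.5)],[(312.5/1.5,99.5/1.5),(455/1.5,98.5/1.5)],.1655)
crop(f["img"],160,30,360,120,4,"w16.png")
E
```

```text
cover [ 0.52842337 -0.00701499] w 0.0629654029013192 yaw -13.140803543914856
meter [ 0.52689498 -0.00613137] w 0.0833627536531724 yaw -12.534005790432374
cover-meter along x 0.0017 y -0.0005
```

View pics/w16.png

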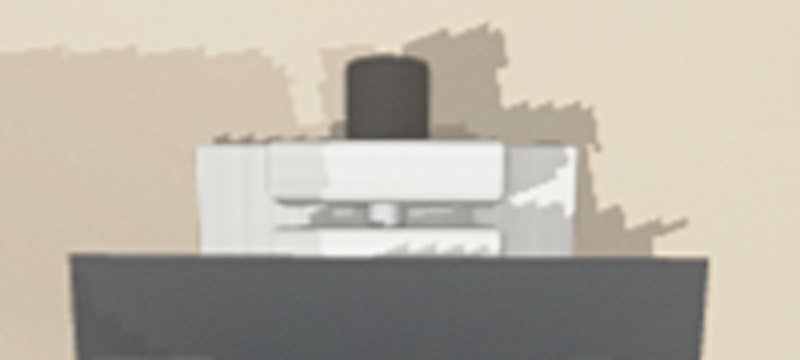

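Call:
send_rows(
  moves=[-1,0,30,0,-1,0,55,0,-1,0,70,0,-1,0,70,0,-1,0,70,0],
)

```text
clock: 16.3
tcp_pos: [0.5273, -0.0074, 0.081]
orientation: [-3.121, 0.355, -0.001]
contact_force: [-0.6, 0.4, -0.6]
grip_width: 0.0626
```

```bash
python3 - <<'E'
from h import *
import pickle
f=r.grab_frame("wrist");pickle.dump(f,open("w17.pkl","wb"))
crop(f["img"],160,30,360,120,4,"w17.png")
crop(r.grab_frame("side")["img"],190,170,310,235,6,"s17.png")
goto([.5266,-.0073,.08],-103.05)
E
```

```text
clock 16.40 tcp [ 0.5274 -0.0074  0.0812] shift [-0.8  0.   1.2] turn 0.1 (jaw now -103.0, q7 -1.19) F [ 1.   0.5 -0.9] w 0.0631
```

View pics/w17.png

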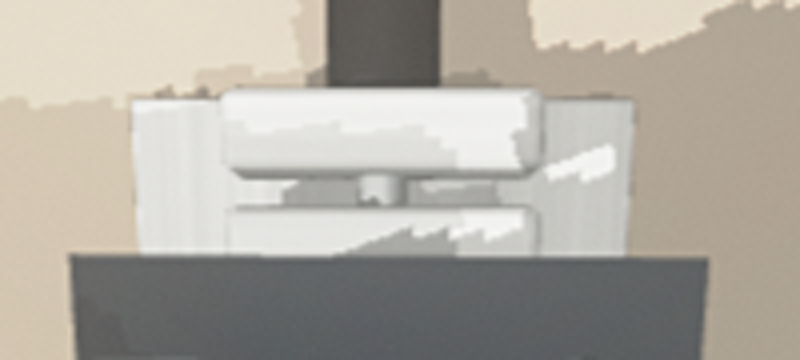

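View pics/s17.png

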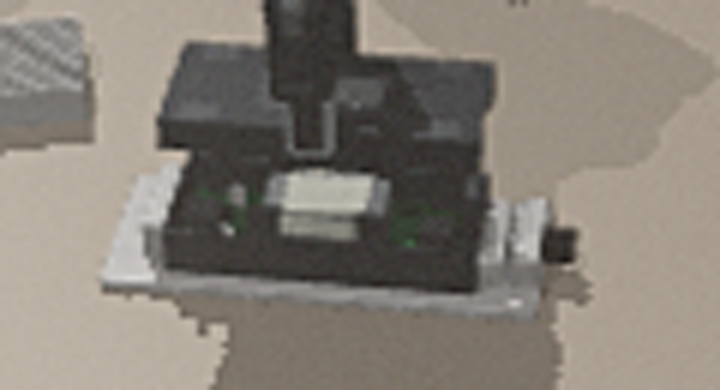

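```bash
python3 - <<'E'
from rel import *
import pickle;f=pickle.load(open("w17.pkl","rb"))
rel(f,[(177.25,93.5),(337.25,94.5)],[(160+131/4,30+99/4),(160+635/4,30+98/4)],.0812+.0163)
# lateral: relative
E
```

```text
cover [ 0.52875983 -0.00798225] w 0.06343811044126968 yaw -13.322768647706567
meter [ 0.52667717 -0.00685996] w 0.08337300189912214 yaw -12.874097904562163
cover-meter along x 0.0023 y -0.0006
```

Call:
send_rows(
  moves=[-2,-0.5,5,0,-2,-0.5,18,0,-2,-0.5,28,0,-2,-0.5,33,0,-2,-0.5,36,0,-2,-0.5,36,0],
)

```text
clock: 17.15
tcp_pos: [0.5249, -0.0067, 0.0442]
orientation: [3.121, -0.356, -0.0]
contact_force: [-1.2, 0.1, -0.3]
grip_width: 0.0627
```

```bash
python3 - <<'E'
from h import *
import pickle
f=r.grab_frame("wrist");pickle.dump(f,open("w18.pkl","wb"))
crop(f["img"],0,0,512,384,1.5,"w18.png")
crop(r.grab_frame("side")["img"],190,170,310,235,6,"s18.png")
goto([.5256,-.0073,.0412],-103.05)
E
```

```text
clock 17.25 tcp [ 0.5251 -0.0066  0.0445] shift [0.6 0.5 3.3] turn 0.0 (jaw now -103.0, q7 -1.14) F [-0.   0.8 -1.6] w 0.0630
```

View pics/w18.png

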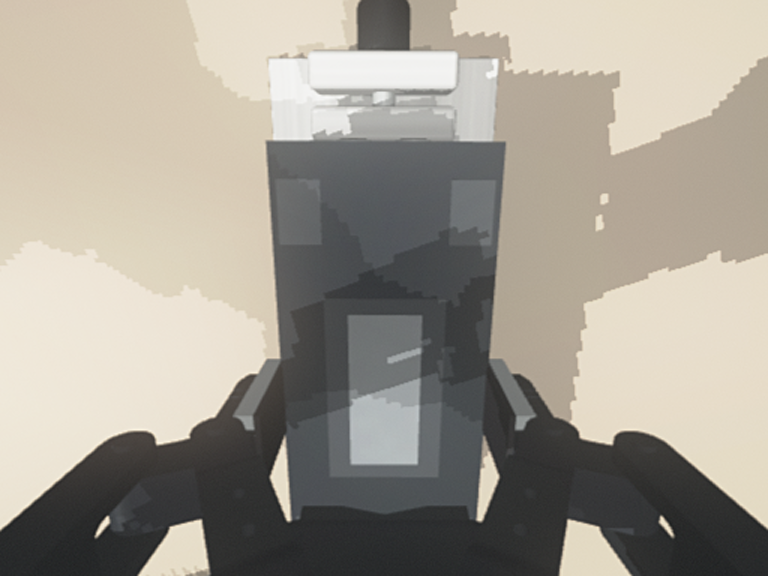

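View pics/s18.png

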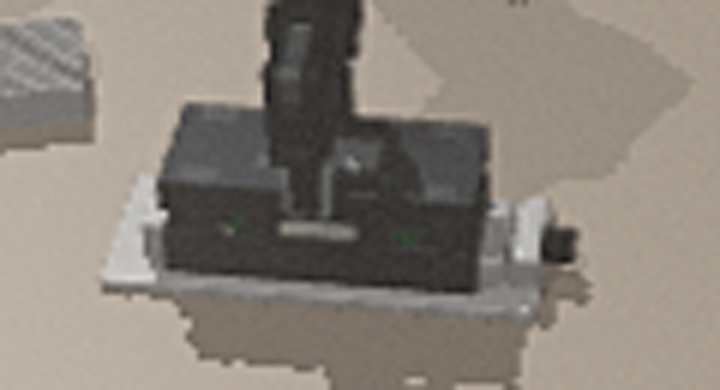

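Call:
send_rows(
  moves=[0,0,2,0,0,0,4,0,0,0,5,0,0,0,5,0],
)

```text
clock: 17.75
tcp_pos: [0.5253, -0.0067, 0.0397]
orientation: [-3.121, 0.356, -0.001]
contact_force: [-0.3, -0.3, 4.9]
grip_width: 0.0631
```

```bash
python3 - <<'E'
from h import *
import pickle
f=r.grab_frame("wrist");pickle.dump(f,open("w19.pkl","wb"))
crop(f["img"],160,0,360,120,4,"w19.png")
goto([.5256,-.0073,.0412],-103.05)
E
```

```text
clock 17.80 tcp [ 0.5254 -0.0066  0.0398] shift [ 0.4  0.6 -1.4] turn 0.0 (jaw now -103.0, q7 -1.14) F [-0.6 -1.2  5.3] w 0.0627
```

View pics/w19.png

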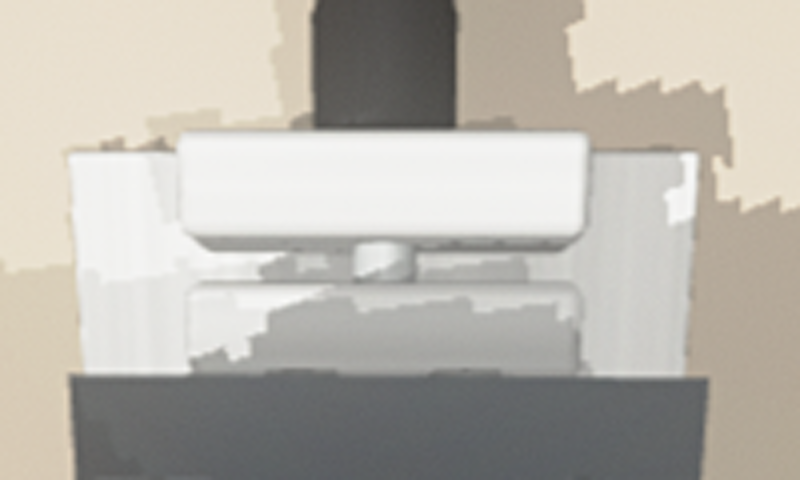

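Contact came at the expected clip-rest height with 5 N. Releasing the cover.

Call:
send_rows(
  moves=[0,0,-0.5,0,0,0,-0.5,0],
)

```text
clock: 18.05
tcp_pos: [0.5253, -0.0066, 0.0399]
orientation: [3.121, -0.356, 0.001]
contact_force: [1.1, -0.9, 0.9]
grip_width: 0.0628
```

Call:
send_rows(
  moves=[0,0,0,0,0,0,0,0,0,0,0,0,0,0,0,0,0,0,-50,0,0,0,-100,0,0,0,-120,0,0,0,-120,0],
  hand=0.05,
)

```text
clock: 19.05
tcp_pos: [0.5256, -0.0062, 0.1605]
orientation: [-3.12, 0.355, -0.003]
contact_force: [0.7, 0.2, -0.5]
grip_width: 0.0811
```

```bash
python3 - <<'E'
from h import *
import pickle
f=r.grab_frame("wrist");pickle.dump(f,open("w20.pkl","wb"))
crop(f["img"],0,0,512,384,1.5,"w20.png")
crop(r.grab_frame("side")["img"],190,170,310,235,6,"s20.png")
goto([.5256,-.0073,.0412],-103.05)
E
```

```text
clock 19.15 tcp [ 0.5242 -0.0061  0.1587] shift [  1.8   0.8 117.5] turn 0.1 (jaw now -103.0, q7 -1.30) F [-0.1 -0.1 -0.2] w 0.0812
```

View pics/w20.png

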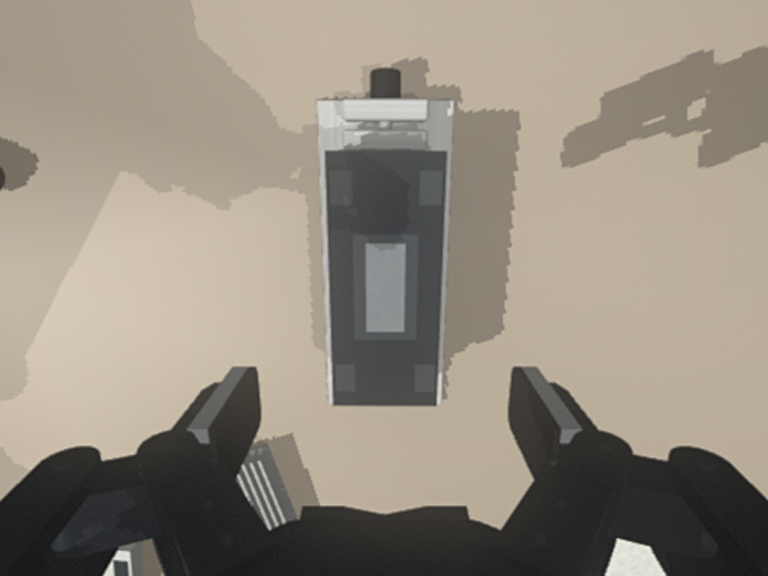

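View pics/s20.png

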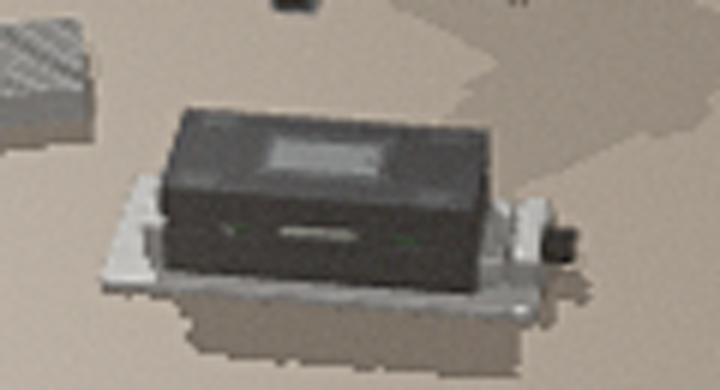

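The cover lies square on the case with the cut-out toward the clamp screw and socket end. Now I'll shut the fingers and go over corner a.

```bash
cat > cor.py <<'E'
from h import *
M=np.array([.5276,-.0066]);t=np.radians(-13.05);Rm=np.array([[np.cos(t),-np.sin(t)],[np.sin(t),np.cos(t)]])
K={k:M+Rm@np.array(v) for k,v in dict(a=(.056,.024),b=(.056,-.024),c=(-.056,-.024),d=(-.056,.024)).items()}
def look(n,c=(190,170,310,235)): crop(r.grab_frame("side")["img"],*c,6,n)
E
python3 - <<'E'
from cor import *
print(K)
goto([*K["a"],.075],-103.05)
E
```

```text
{'a': array([0.58757294, 0.00413529]), 'b': array([ 0.57673448, -0.04262503]), 'c': array([ 0.46762706, -0.01733529]), 'd': array([0.47846552, 0.02942503])}
clock 19.15 tcp [ 0.5242 -0.0061  0.1587] shift [ 59.6 -24.2  83.6] turn 0.1 (jaw now -103.0, q7 -1.30) F [-0.1 -0.1 -0.2] w 0.0812
```

Call:
send_rows(
  moves=[59,-24,0,0,59,-24,0,0,59,-24,40,0,59,-24,80,0,59,-24,84,0,59,-24,84,0,59,-24,84,0],
  hand=1,
)

```text
clock: 20.02
tcp_pos: [0.5887, 0.0033, 0.0772]
orientation: [-3.121, 0.356, -0.003]
contact_force: [0.2, 0.2, 0.5]
grip_width: -0.0
```

```bash
python3 - <<'E'
from cor import *
f=r.grab_frame("wrist");crop(f["img"],0,0,512,384,1.5,"w21.png")
goto([*K["a"],.058],-103.05)
look("s21.png")
E
```

```text
clock 20.07 tcp [0.5887 0.0034 0.0772] shift [-1.2 -0.4 19.2] turn 0.0 (jaw now -103.0, q7 -1.23) F [ 0.4 -0.4  0.2] w -0.0001
```

View pics/w21.png

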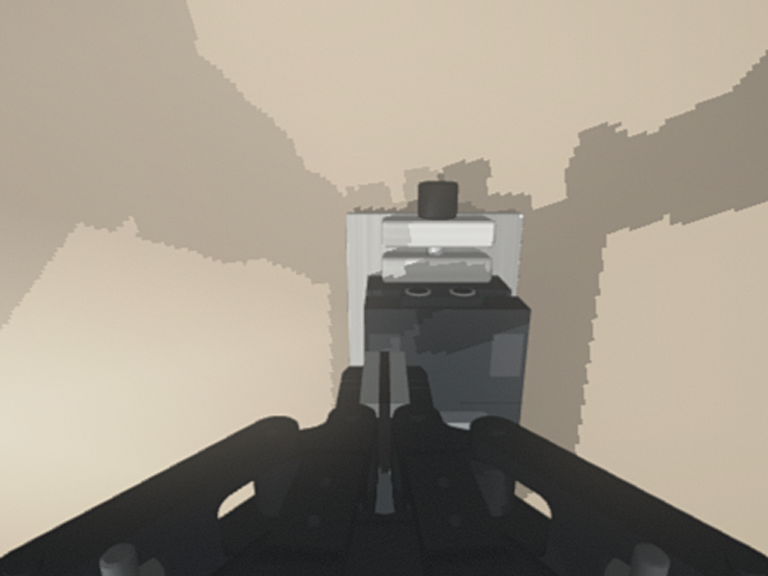

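View pics/s21.png

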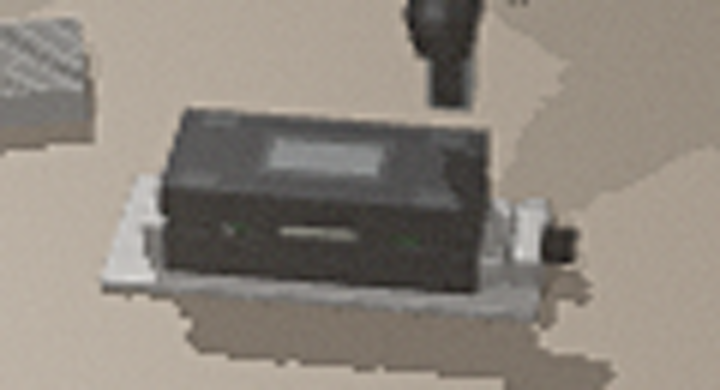

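The two sockets are visible in the cut-out at (417–462,291), so the orientation is right. Pressing a in steps.

Call:
send_rows(
  moves=[-1,0,10,0,-1,0,18,0,-1,0,20,0,-1,0,22,0,-1,0,24,0,-1,0,26,0],
)

```text
clock: 20.88
tcp_pos: [0.5872, 0.0035, 0.0503]
orientation: [-3.121, 0.356, -0.001]
contact_force: [-3.2, 0.7, 17.2]
grip_width: -0.0003
```

Call:
send_rows(
  moves=[0,0,1,0,0,0,2,0,0,0,3,0],
)

```text
clock: 21.25
tcp_pos: [0.5873, 0.003, 0.0496]
orientation: [-3.119, 0.357, -0.001]
contact_force: [-11.4, 2.5, 36.4]
grip_width: 0.0003
```

```bash
python3 - <<'E'
from cor import *
goto([*K["a"],.0495],-103.05)
look("s22.png")
E
```

```text
clock 21.25 tcp [0.5873 0.003  0.0496] shift [ 0.1 -1.1  0.1] turn -0.0 (jaw now -103.1, q7 -1.20) F [-11.4   2.5  36.4] w 0.0003
```

View pics/s22.png

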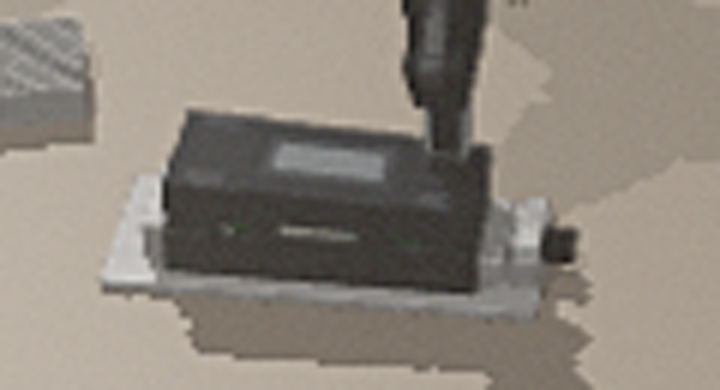

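Corner a stands firm at 49.6 mm, which is seat height. Next is corner b.

Call:
send_rows(
  moves=[0,0,-10,0,0,0,-25,0,0,25,-27,0,0,47,-27,0,0,47,-27,0,0,47,-27,0],
)

```text
clock: 22.05
tcp_pos: [0.5763, -0.0415, 0.0736]
orientation: [-3.121, 0.356, 0.001]
contact_force: [0.6, -0.1, -0.5]
grip_width: 0.0001
```

```bash
python3 - <<'E'
from cor import *
goto([*K["b"],.0495],-103.05)
look("s23.png")
E
```

```text
clock 22.05 tcp [ 0.5763 -0.0415  0.0736] shift [ 0.7  1.  24.1] turn 0.1 (jaw now -103.0, q7 -1.15) F [ 0.6 -0.1 -0.5] w 0.0001
```

View pics/s23.png

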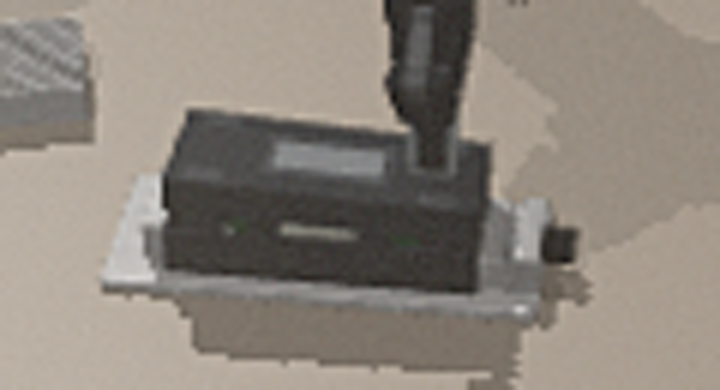

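Call:
send_rows(
  moves=[0,1,8,0,0,1,14,0,0,1,17,0,0,1,20,0,0,1,22,0,0,1,24,0,0,1,25,0,0,1,26,0],
)

```text
clock: 23.1
tcp_pos: [0.5762, -0.0432, 0.0495]
orientation: [-3.12, 0.356, -0.0]
contact_force: [-7.3, 3.2, 26.9]
grip_width: 0.0002
```

```bash
python3 - <<'E'
from cor import *
goto([*K["b"],.0495],-103.05)
E
```

```text
clock 23.10 tcp [ 0.5762 -0.0432  0.0495] shift [ 0.4 -0.7  0. ] turn 0.0 (jaw now -103.0, q7 -1.12) F [-7.3  3.2 26.9] w 0.0002
```

Corner b is firm at 49.5 mm. On to c.

Call:
send_rows(
  moves=[0,0,-15,0,0,0,-28,0,-56,0,-28,0,-112,0,-28,0,-112,0,-28,0,-112,0,-28,0],
)

```text
clock: 23.85
tcp_pos: [0.468, -0.0175, 0.0764]
orientation: [-3.121, 0.355, -0.003]
contact_force: [0.1, 0.1, 0.7]
grip_width: -0.0003
```

```bash
python3 - <<'E'
from cor import *
goto([*K["c"],.0495],-103.05)
look("s24.png")
E
```

```text
clock 23.85 tcp [ 0.468  -0.0175  0.0764] shift [-0.5 -0.  26.9] turn 0.1 (jaw now -103.0, q7 -1.15) F [0.1 0.1 0.7] w -0.0003
```

View pics/s24.png

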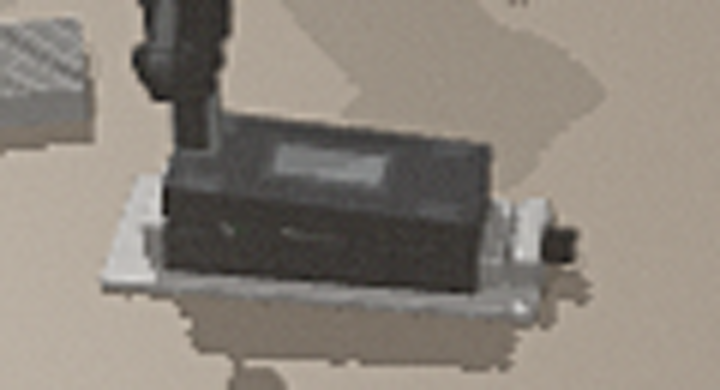

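Call:
send_rows(
  moves=[0,0,8,0,0,0,14,0,0,0,18,0,0,0,21,0,0,0,24,0,0,0,26,0,0,0,28,0,0,0,29,0],
)

```text
clock: 24.9
tcp_pos: [0.4671, -0.0174, 0.0485]
orientation: [-3.118, 0.356, 0.001]
contact_force: [-11.6, 4.0, 48.1]
grip_width: 0.0002
```

```bash
python3 - <<'E'
from cor import *
goto([*K["c"],.0495],-103.05)
E
```

```text
clock 24.90 tcp [ 0.4671 -0.0174  0.0485] shift [ 0.5 -0.2 -1. ] turn 0.0 (jaw now -103.0, q7 -1.10) F [-11.6   4.   48.1] w 0.0002
```

Corner c is firm at 48.5 mm under 48 N. On to d.

Call:
send_rows(
  moves=[0,0,-15,0,0,0,-28,0,0,-25,-28,0,0,-48,-28,0,0,-48,-28,0,0,-48,-28,0],
)

```text
clock: 25.65
tcp_pos: [0.4775, 0.0283, 0.0749]
orientation: [3.121, -0.356, -0.0]
contact_force: [-0.2, 0.0, -1.0]
grip_width: -0.0001
```

```bash
python3 - <<'E'
from cor import *
goto([*K["d"],.0495],-103.05)
look("s25.png")
E
```

```text
clock 25.65 tcp [0.4775 0.0283 0.0749] shift [ 0.7 -1.3 25.4] turn 0.0 (jaw now -103.0, q7 -1.24) F [-0.2  0.  -1. ] w -0.0001
```

View pics/s25.png

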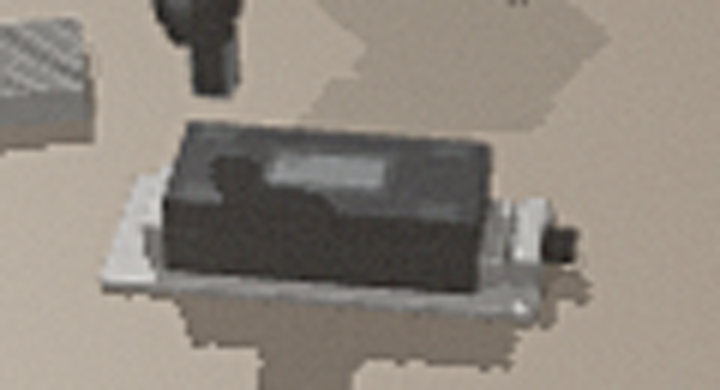

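Call:
send_rows(
  moves=[0,-1,8,0,0,-1,14,0,0,-1,18,0,0,-1,21,0,0,-1,23,0,0,-1,25,0,0,-1,26,0,0,-1,27,0],
)

```text
clock: 26.7
tcp_pos: [0.4781, 0.03, 0.0486]
orientation: [-3.12, 0.356, 0.0]
contact_force: [-6.8, 1.8, 24.5]
grip_width: 0.0001
```

```bash
python3 - <<'E'
from cor import *
goto([*K["d"],.0495],-103.05)
E
```

```text
clock 26.70 tcp [0.4781 0.03   0.0486] shift [ 0.5  0.5 -0.9] turn 0.0 (jaw now -103.0, q7 -1.20) F [-6.8  1.8 24.5] w 0.0001
```

All four corners have been pressed. I'll retreat up and look, then touch each again to verify.

Call:
send_rows(
  moves=[0,0,-20,0,0,0,-60,0,-30,24,-110,0,-60,24,-120,0,-60,24,-120,0],
)

```text
clock: 27.32
tcp_pos: [0.4125, 0.0215, 0.1679]
orientation: [-3.119, 0.352, 0.002]
contact_force: [-0.4, -0.3, -0.1]
grip_width: 0.0001
```

```bash
python3 - <<'E'
from cor import *
f=r.grab_frame("wrist");crop(f["img"],0,0,512,384,1.5,"w26.png")
look("s26.png")
goto([*K["a"],.075],-103.05)
E
```

```text
clock 27.43 tcp [0.4145 0.0207 0.1679] shift [172.4 -22.5  93. ] turn 0.1 (jaw now -102.9, q7 -1.43) F [-0.   0.5 -0.2] w -0.0001
```

View pics/w26.png

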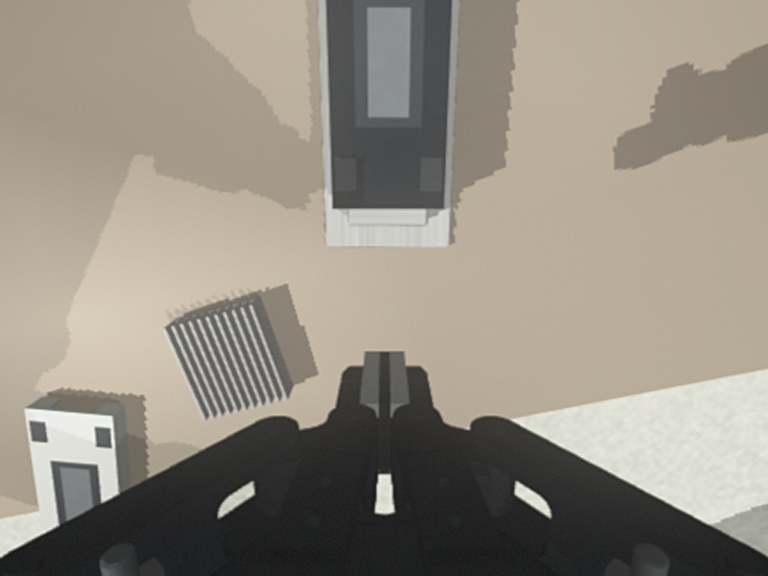

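View pics/s26.png

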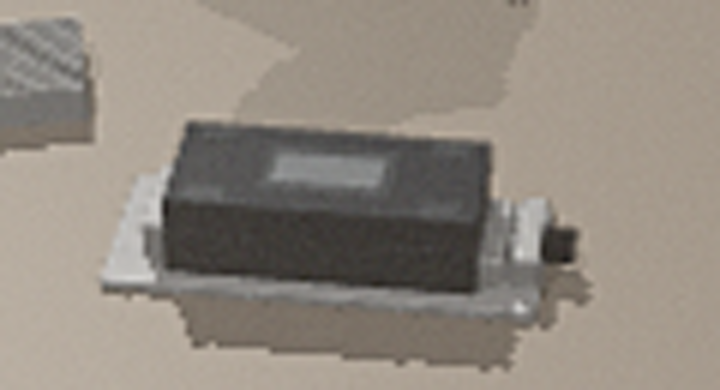

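The cover looks flush all round. Now a light touch check at each corner: no force just above 49.5 mm, firm at it.

Call:
send_rows(
  moves=[172,-22,40,0,172,-22,70,0,172,-22,90,0,172,-22,104,0,172,-22,112,0,172,-22,116,0,172,-22,116,0],
)

```text
clock: 28.3
tcp_pos: [0.5862, 0.0028, 0.0524]
orientation: [-3.121, 0.356, -0.0]
contact_force: [0.2, -0.4, 1.1]
grip_width: 0.0
```

Call:
send_rows(
  moves=[0,0,1,0,0,0,2,0,0,0,3,0,0,0,4,0],
)

```text
clock: 28.8
tcp_pos: [0.5869, 0.0031, 0.0489]
orientation: [-3.12, 0.355, -0.0]
contact_force: [-4.0, 1.6, 16.4]
grip_width: 0.0004
```

Call:
send_rows(
  moves=[0,0,-10,0,0,20,-10,0,0,48,-10,0,0,48,-6,0,0,48,-3,0,0,48,-2,0,0,48,-2,0],
)

```text
clock: 29.68
tcp_pos: [0.5758, -0.0434, 0.0497]
orientation: [-3.121, 0.354, 0.001]
contact_force: [0.8, -0.6, 0.7]
grip_width: -0.0
```

Call:
send_rows(
  moves=[0,0,1,0,0,0,2,0],
)

```text
clock: 29.92
tcp_pos: [0.5761, -0.0436, 0.0488]
orientation: [-3.12, 0.355, -0.0]
contact_force: [-5.7, 2.1, 19.5]
grip_width: -0.0
```

Corners a and b are home and firm. Same check for c and d.

Call:
send_rows(
  moves=[0,0,-12,0,-60,0,-12,0,-112,0,-12,0,-112,0,-7,0,-112,0,-3,0,-112,0,-2,0,-112,0,-2,0],
)

```text
clock: 30.8
tcp_pos: [0.4677, -0.0192, 0.0499]
orientation: [3.121, -0.356, 0.001]
contact_force: [-0.8, -0.3, -0.2]
grip_width: 0.0001
```

Call:
send_rows(
  moves=[0,0,1,0,0,0,2,0],
)

```text
clock: 31.05
tcp_pos: [0.4676, -0.0193, 0.0486]
orientation: [-3.121, 0.357, -0.002]
contact_force: [-5.4, 0.4, 23.2]
grip_width: -0.0002
```

Call:
send_rows(
  moves=[0,0,-12,0,0,-20,-12,0,0,-48,-12,0,0,-48,-6,0,0,-48,-3,0,0,-48,-2,0,0,-48,-2,0],
)

```text
clock: 31.92
tcp_pos: [0.4773, 0.0272, 0.0499]
orientation: [3.121, -0.358, -0.0]
contact_force: [-0.5, -0.1, 0.1]
grip_width: -0.0002
```

Call:
send_rows(
  moves=[0,0,1,0,0,0,2,0],
)

```text
clock: 32.17
tcp_pos: [0.4776, 0.0275, 0.0487]
orientation: [-3.12, 0.357, 0.0]
contact_force: [-6.5, 0.3, 26.2]
grip_width: 0.0001
```

All four are home. Retreating clear and taking a final look before handing in.

Call:
send_rows(
  moves=[0,0,-25,0,0,0,-70,0,0,0,-130,0,0,0,-150,0,0,0,-150,0,0,0,-150,0],
)

```text
clock: 32.92
tcp_pos: [0.4768, 0.0282, 0.1971]
orientation: [3.121, -0.355, -0.002]
contact_force: [-0.7, -0.3, 0.2]
grip_width: -0.0001
```

```bash
python3 - <<'E'
from cor import *
f=r.grab_frame("wrist");crop(f["img"],0,0,512,384,1.5,"w30.png")
g=r.grab_frame("side");cv2.imwrite("pics/s30.png",g["img"][:,:,::-1])
goto([*K["a"],.075],-103.05)
E
```

```text
clock 33.02 tcp [0.4767 0.0279 0.1969] shift [113.6  -1.9 121.7] turn 0.0 (jaw now -103.0, q7 -1.47) F [-1.  -0.8 -0.4] w -0.0002
```

View pics/w30.png

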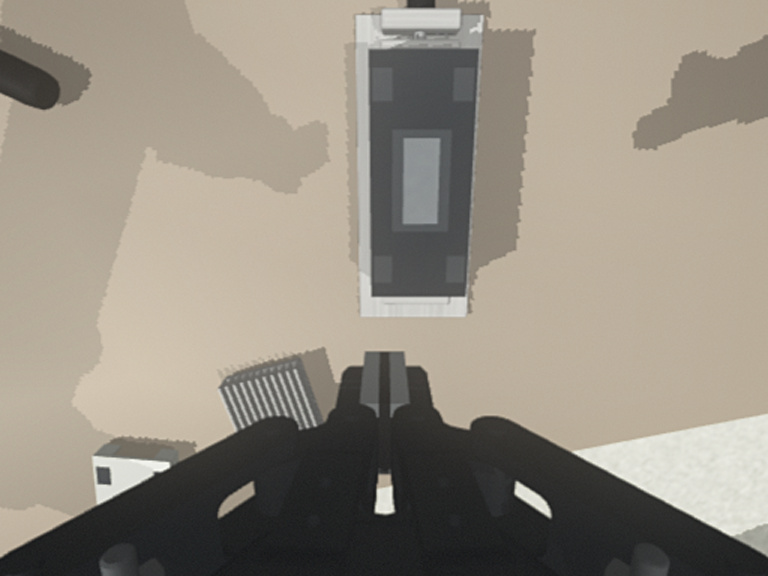

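View pics/s30.png

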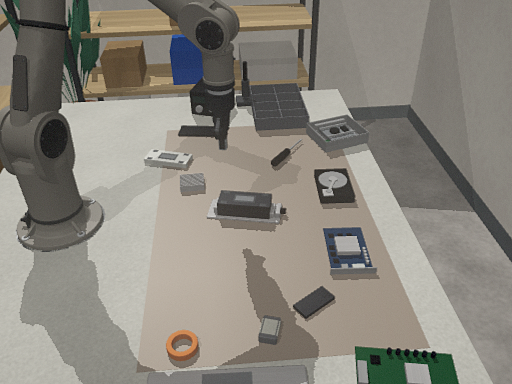

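The cover is flush on the case at (247,205) in the side view. The bystanders are where they started, and the arm is clear.

```bash
python3 -c "
from bench import r
print(r.hand_in(), r.get_obs()['clock'])"
```

```text
the job is handed in; nothing more can be done
the job is handed in; nothing more can be done
```

The pack is in the battery bay and the back cover is clipped down on the meter. I handed the job in at about 33 s of the 64 s allowed; the hand-in gives no verdict.

**What I did:** I took the pack nearest the base (0.63 m away, against 0.71 m for the look-alike) and let it go in the bay. I then laid the dark cover on the case with its cut-out over the sockets and pressed the corners in the order a, b, c, d.

**Last checks:**
- **Corners:** when I touched each corner again, b, c and d gave no force at 49.7–49.9 mm. Corner a gave about 1 N at 52.4 mm, the closest I checked it without pressing. All four stood firm at 48.6–48.9 mm with 16–26 N, against the 49.5 mm seat height, so they read 0.6–0.9 mm low.
- **Pictures:** the last ones show the cover flush all round, the arm clear, and the bystanders in view where they started.
- **Not checked:** the state does not give the clip readings, so the clicks are judged from height and firmness only. The pack was last seen centred in the bay before the cover went on.

**Disagreement:** before the cover was lowered, the wrist camera showed it about 2 mm too far along the meter's length. I corrected this by 2 mm before lowering it.

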